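Stand a top-heavy study head in its carrying tray and block it in

TASK

Pack the plaster study head for carrying: lift it out of its leaning rest without letting it topple, set it down gently so that it stands upright on its foot on the floor of the long empty bay of the wooden tray, and fill the rest of that bay with the loose wooden block, lying lengthwise flat on the bay floor, so that the stand cannot slide about. Leave the clay block and the glue bottle where they are.

Things in the scene. Friction and masses are not known exactly. Their poses are not given: they have to be found in the camera images.
- head_grip (a point): Mid-head grip point of the white plaster study head on its stand: on the axis, 148 mm above the foot's underside. Head: drum 52 mm in diameter, domed top, small nose, from 97 to 190 mm up, straight-sided from 106 to 168. z = along the axis, foot to head; x = where the nose points. Gripped across here it hangs steadily; gripped low on the rod it swings over.
- foot (a point): Centre of the underside of the study head's foot, a wooden disc 58 mm in diameter, 12 mm thick; a steel rod 12 mm in diameter joins it to the head. Axes as head_grip.
- study_head: The whole study head with stand, 190 mm tall, 0.2 to 0.4 kg, centre of mass about 120 mm above the foot's underside. Origin and axes as foot. Starts leaning 30 degrees in the rest, nose up. Nothing is above it along its axis; both sides of the head (its y) are free from 129 mm up. Lift it straight up, still leaning: along its axis the foot would catch the saddle.
- leaning_rest: Fixed wooden rest, 170 x 100 mm, holding the study head at a lean of 30 degrees towards its -x (roughly to the robot): a sloping ledge with a lip under the foot and a V saddle on a post under the head, 112 to 128 mm up from the foot's underside. Origin: centre of its underside on the bench; z up.
- tray: Fixed wooden tray, 80 mm (x) by 252 mm (y), walls 6 mm thick, rim 25 mm and floor 5 mm above the bench. A cross wall parts it into a long empty bay towards -y (inside 68 by 164 mm) and a short bay at the +y end with a white cup in it, 67 mm high above the bench. Origin: centre of its underside; z up.
- bay_floor (a point): Centre of the floor of the long empty bay, 5 mm above the bench; axes as the tray. The bay reaches 82 mm either way along y and 34 mm along x; its walls rise 20 mm above this floor. Foot and block fit one behind the other along y, in either order, with 14 mm to spare in all.
- block_center (a point): Centre of the loose wooden block, 58 mm (x) by 92 mm (y) by 70 mm high (z), 0.1 to 0.23 kg, standing on the bench with its 70 mm upright. Grip it across its 58 mm, near its top: in the tray the walls rise 20 mm beside it.
- clay_center (a point): Centre of a grey block of clay, 65 x 97 x 49 mm, a bystander at the back.
- glue_center (a point): Thin glue bottle, 30 mm in diameter, 147 mm tall, a bystander standing at the back; point on its axis half-way up.
There are look-alikes about, which are no part of the job. Several things look just like the part that bears block_center: the one meant starts nearest to the robot's base.

How it is judged:
By the outcome, as a careful person would: the job done as asked, in the order asked, and still so for the second after the job is handed in, with the robot touching nothing.
It also fails if it takes over 72 s, if anything falls off the work surface, if the arm or the gripper's body presses on something with over 40 N, if the wrist force passes 120 N, or if a joint passes its speed limit or range.

ROBOT

A 6-joint arm with a two-finger parallel gripper is mounted at the origin on a cart in front of the work surface, level with it; the furniture and walls round the work are solid. World frame = base frame: x ahead of the robot, y to its left, z up, the work surface at z = 0. Lengths are in m, angles in rad, forces in N, time in s.
With the tool pointing down it reaches from about 0.375 to 0.975 m from the base axis. Payload 3.8 kg.
Tool frame: the origin (TCP) lies on the centre line of the jaws, within the pads' length; the fingertips stand 14 mm ahead of it and the grasp point (between the pads) lies 5 mm behind it; x points along the fingers, y is the direction in which the jaws open and shut, and the axes are right-handed (so a half turn about x gives the same grasp; the last joint's range is limited). The gripper opens to 85 mm and grips with 20 to 120 N. Pads are 22 mm wide; open, the fingers measure 114 mm over their backs; the gripper's body (76 mm by 85 mm) begins 54 mm behind the grasp point. The pads swing forward as they close: fully open they stand 13 mm farther back than shut.
Start: joints at [-1.387, 0.264, 1.604, -0, 1.274, -0.037], TCP at [0.148, -0.659, 0.245] pointing down, gripper open.
Joint ranges: [-2.63, 2.63], [-0.94, 2.18], [0.31, 2.57], [-1.31, 4.45], [0, 2.66], [-2.55, 2.55]. Speed limits (rad/s): [2.57, 2.57, 3.14, 3.14, 3.14, 3.14].

INTERFACE

Orientations are given as a rotation vector (axis times angle).
In Python, from workcell import bot gives the robot as it stands.
- The arm moves only by the shell command python3 -m creep 'ROWS' [FORCE]. ROWS is JSON, a list of rows, each an object with "grip": the finger opening in cm, from 0 to 8.54; "dp": the shift along the tool's x, y, z in cm, a list of three; "rotation": the turn, a rotation vector about the tool's x, y, z in rad, a list of three. A call has 1 to 5 rows; each row is the pose to reach, as a shift and turn from the pose commanded when the call began, along the tool's axes at that moment; what a row does not reach only later rows make up. A row lasts 1/12 s, in which the tool goes at most 41.7 mm and 7.16 degrees, less where a joint would pass 70% of its speed; a pose out of reach is approached as far as the arm can. A call with a gripper value outside its range is refused whole. The fingers move at their own pace and stop on an object; FORCE is the grip in N (left out, the last holds). Time passes only in rows, so rows that repeat a pose let the fingers close. It gives the time, the measured TCP pose, the force and the opening at its end, in the units of the state.
- bot.read_state(): the state, without advancing time (a new reading comes with each control period).
- bot.read_camera(name): name is "side" or "top" or "wrist"; returns (picture, depth): 400x640x3 uint8, red, green, blue; 400x640 float32, m along the optical axis (not along the pixel's ray), 0 where there is no reading.
- bot.get_calibration(name): a dict with "fx", "fy", "cx", "cy" (pixels), "rvec" (rotation vector, rad) and "tvec" (3), from world to camera coordinates, as OpenCV has them. Camera axes: x right, y down, z forward; pixel columns grow to the right and rows downward; lengths in m; the calibration is good to about 2 mm. A picture is of the moment at which its call begins: read the wrist's pose just before it. get_calibration takes no time and is no camera call; for the wrist camera it gives the pose at the moment of the call.
- bot.finish_job(): hands the job in, once; it reports no verdict.
The state is a dict: "time": time; "q": joint angles; "joint_vel": joint speeds; "joint_torque": joint torques, N m; "tool_pos": TCP position; "tcp_rot": TCP orientation; "wrist_force": force on the tool from outside, world axes, zero at the start; "torque": the same for the moment, N m; "width": opening from 0.0 (shut) to 1.0 (fully open).
Only numpy, scipy, OpenCV 4.12 (cv2) and the standard library are available. Lean on these libraries where they do the work, as an engineer would, in place of code of your own. Each camera call takes 0.05 s, during which the arm holds its last target.

## Working session

There is one attempt and no reset: what is moved stays moved. The work goes in short steps, Python scripts to look and compute and a shell command to move; the robot and the scene stay as the last step left them, time stands still between calls to the robot, and variables do not carry over. Pictures are saved under pics/ and viewed, and the job is handed in when it is done.

```bash
mkdir -p pics; ls
cat > h.py <<'E'
import numpy as np, cv2
from workcell import bot
from scipy.spatial.transform import Rotation as R
def snap(n,fn):
    p,d=bot.read_camera(n); c=bot.get_calibration(n)
    cv2.imwrite('pics/'+fn+'.png',p[:,:,::-1]); np.savez('pics/'+fn+'.npz',p=p,d=d,**{k:np.array(v) for k,v in c.items()})
def load(fn): return np.load('pics/'+fn+'.npz')
def cloud(z):
    d=z['d']; v,u=np.mgrid[:d.shape[0],:d.shape[1]]
    X=np.stack([(u-z['cx'])/z['fx']*d,(v-z['cy'])/z['fy']*d,d],-1)
    Rm=R.from_rotvec(z['rvec']).as_matrix()
    W=(X-z['tvec'])@Rm
    W[d==0]=np.nan
    return W
E
python3 - <<'E'
from h import *
snap('top','top0');snap('side','side0')
s=bot.read_state();print(s)
E
```

```text
pics
{'time': 0.1, 'q': array([-1.38689037e+00,  2.64689957e-01,  1.60527116e+00,  2.68865423e-05,
        1.27373012e+00, -3.68728605e-02]), 'joint_vel': array([ 0.00077134, -0.00039965, -0.00395827, -0.00060613,  0.00093113,
       -0.00060363]), 'joint_torque': array([ 3.96837468e-04, -5.16706932e+01, -3.68589628e+01,  5.57161613e-06,
        6.29301067e-03,  1.58784422e-05]), 'tool_pos': array([ 0.14772215, -0.65796371,  0.24406013]), 'tcp_rot': array([ 2.10550281,  0.23559956, -2.10577506]), 'wrist_force': array([-1.5247014 ,  1.27471082,  0.59520475]), 'torque': array([ 0.00237745,  0.00371472, -0.03207995]), 'width': 0.9962539651399166}
```

View pics/top0.png

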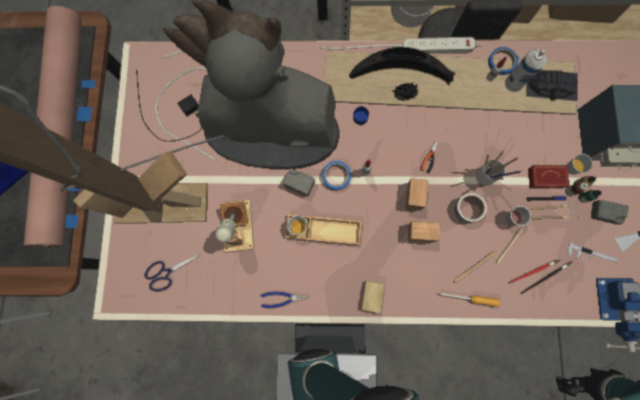

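View pics/side0.png

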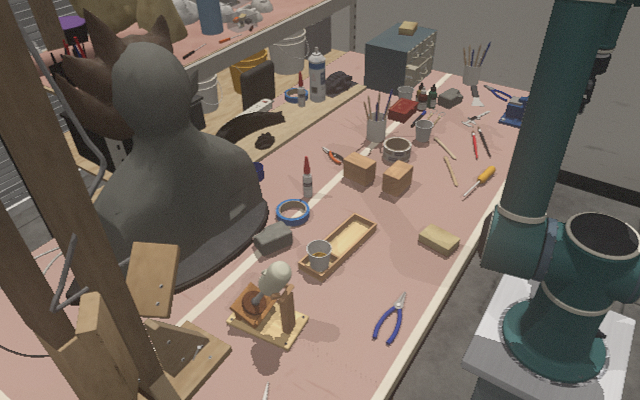

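The top view shows the head in its rest at about (228,230), the tray at (285–362, 214–245), two similar tan blocks at (418,194) and (425,231), and a paler, flat block at (373,297). I'll measure these next.

Run:
```python
from h import *
for n in('top0','side0'):
    z=load(n);W=cloud(z);print(n,z['fx'],z['tvec'])
    pts={'top0':[(418,190),(425,229),(373,297),(228,232),(300,182),(296,228),(330,230),(366,166)],'side0':[(360,160),(398,172),(440,234),(275,278),(272,236),(307,190)]}[n]
    for u,v in pts: print((u,v),W[v,u].round(3),z['p'][v,u])
# crop enlarge
p=load('top0')['p'][140:320,200:460];cv2.imwrite('pics/topc.png',cv2.resize(p,None,fx=3,fy=3,interpolation=2)[:,:,::-1])
p=load('side0')['p'][120:360,210:470];cv2.imwrite('pics/sidec.png',cv2.resize(p,None,fx=2.5,fy=2.5,interpolation=2)[:,:,::-1])
```

```text
top0 420.96265576776995 [0.00563968 0.66090567 1.33394597]
(418, 190) [ 0.682 -0.296  0.075] [189 147 108]
(425, 229) [ 0.555 -0.317  0.066] [200 155 113]
(373, 297) [ 0.336 -0.149  0.028] [186 166 121]
(228, 232) [0.524 0.291 0.205] [183 181 157]
(300, 182) [0.713 0.096 0.049] [114 116 105]
(296, 228) [0.559 0.107 0.028] [190 146  63]
(330, 230) [ 0.556 -0.007  0.005] [215 200 142]
(366, 166) [ 0.756 -0.124  0.099] [76 49 47]
side0 468.6856924553881 [0.51914127 0.31210403 1.05304317]
(360, 160) [ 0.671 -0.3    0.07 ] [199 163 125]
(398, 172) [ 0.539 -0.304  0.072] [205 169 133]
(440, 234) [ 0.335 -0.16   0.027] [199 181 141]
(275, 278) [0.511 0.326 0.201] [128 123 108]
(272, 236) [0.702 0.115 0.052] [136 133 121]
(307, 190) [ 0.752 -0.117  0.035] [118 110 103]
```

View pics/topc.png

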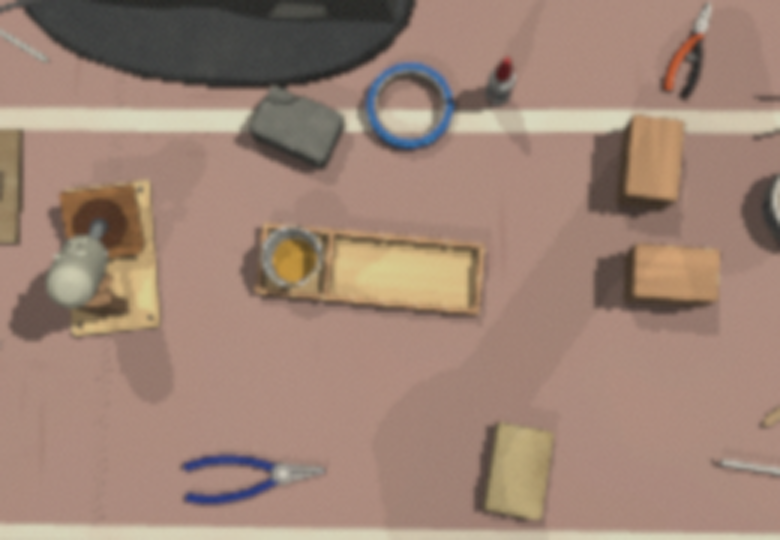

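View pics/sidec.png

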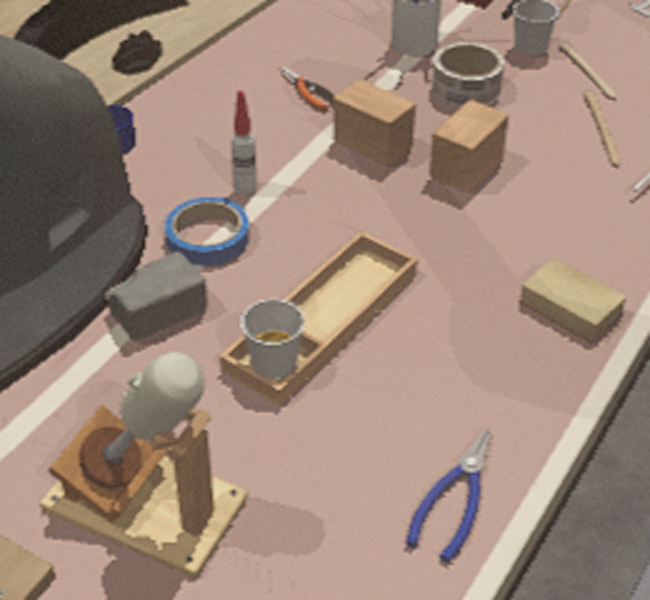

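The job block is the tan one nearest the base, at about (0.55, -0.31) with its top at 70 mm. The pale one is only 28 mm high. Next I'll measure positions and yaws from the depth data.

Run:
```python
from h import *
def rect(P,l):
    r=cv2.minAreaRect((P[:,:2]*1000).astype(np.float32)); b=cv2.boxPoints(r)
    e=b[1]-b[0];f=b[2]-b[1]; L=e if np.hypot(*e)>np.hypot(*f) else f
    a=np.degrees(np.arctan2(L[1],L[0]))%180
    print(l,'c',np.round(r[0],1),'size',np.round(r[1],1),'long axis deg',round(a,1),'n',len(P),'zmed',np.median(P[:,2]).round(4))
for n in('top0','side0'):
    z=load(n);W=cloud(z);hsv=cv2.cvtColor(z['p'],cv2.COLOR_RGB2HSV)
    def box(x0,x1,y0,y1,z0,z1): 
        return (W[...,0]>x0)&(W[...,0]<x1)&(W[...,1]>y0)&(W[...,1]<y1)&(W[...,2]>z0)&(W[...,2]<z1)
    print(n)
    rect(W[box(.49,.61,-.4,-.22,.06,.085)],'block')
    rect(W[box(.49,.63,-.16,.2,.017,.032)],'tray rim')
    rect(W[box(.42,.66,.2,.42,.01,.3)],'rest+head')
    rect(W[box(.42,.66,.2,.42,.008,.022)],'restplate')
    m=box(.42,.66,.2,.42,.09,.3)
    P=W[m];print('head ext',P.min(0).round(3),P.max(0).round(3),len(P))
    m2=m&(hsv[...,1]<60); P=W[m2];print('white',P.min(0).round(3),P.max(0).round(3),P.mean(0).round(3),len(P))
    v,u=np.nonzero(m2);print('px',u.min(),u.max(),v.min(),v.max())
    fl=box(.5,.6,-.08,.04,-.02,.015);print('floor z',np.nanmedian(W[fl][:,2]))
    be=box(.42,.48,-.15,.2,-.03,.03);print('bench',np.nanmedian(W[be][:,2]),W[be][:,2].std())
```

```text
top0
block c [ 549.  -316.5] size [92.2 58. ] long axis deg 86.5 n 519 zmed 0.0698
tray rim c [556.5  16.4] size [252.4  80.7] long axis deg 85.0 n 577 zmed 0.0251
rest+head c [543.4 315.5] size [231.1 160.3] long axis deg 22.6 n 1446 zmed 0.0566
restplate c [545.  313.1] size [218.9 206.9] long axis deg 3.6 n 549 zmed 0.0124
head ext [0.494 0.279 0.09 ] [0.585 0.332 0.22 ] 452
white [0.494 0.281 0.09 ] [0.585 0.332 0.22 ] [0.531 0.303 0.194] 359
px 215 235 217 242
floor z 0.004620455181964584
bench 0.0005959921669763874 0.0031538428333395905
side0
block c [ 546.3 -317. ] size [95.9 59.4] long axis deg 84.0 n 391 zmed 0.0704
tray rim c [554.4  14.5] size [256.3  82.9] long axis deg 85.0 n 761 zmed 0.0245
rest+head c [562.8 338.8] size [171.7 154.1] long axis deg 7.9 n 3936 zmed 0.0516
restplate c [559.1 328. ] size [198.6 128.6] long axis deg 32.7 n 1424 zmed 0.0128
head ext [0.492 0.28  0.09 ] [0.582 0.336 0.218] 1224
white [0.492 0.282 0.09 ] [0.582 0.336 0.218] [0.522 0.319 0.187] 833
px 257 290 261 297
floor z 0.005637169334241023
bench 0.0012336683741304116 0.0018041671137251848
```

```bash
cat >> h.py <<'E'
def cur():
    s=bot.read_state(); return np.array(s['tool_pos']),R.from_rotvec(s['tcp_rot']),s
def tgt(pos,xdir,ydir):
    x=np.array(xdir,float);x/=np.linalg.norm(x);y=np.array(ydir,float);y-=x*(x@y);y/=np.linalg.norm(y)
    return np.array(pos,float),R.from_matrix(np.stack([x,y,np.cross(x,y)],1))
def delta(T,name=''):
    p,r,s=cur(); dp=r.inv().apply(T[0]-p)*100; rv=(r.inv()*T[1]).as_rotvec()
    print(name,'dp',dp.round(2),'cm |%.1f|'%np.linalg.norm(dp),'rot',rv.round(4),'deg %.1f'%np.degrees(np.linalg.norm(rv)))
E
python3 - <<'E'
from h import *
p,r,s=cur();print(p,r.as_matrix().round(3))
c=bot.get_calibration('wrist');Rc=R.from_rotvec(c['rvec']);C=-Rc.inv().apply(c['tvec'])
print('cam in tool',r.inv().apply(C-p).round(3),(r.inv()*Rc.inv()).as_matrix().round(3),c['fx'])
a=np.array([.5,0,-.866])
for sg in(1,-1):
  delta(tgt([.45,-.35,.36],a,[0,sg,0]),sg)
E
```

```text
[ 0.14772215 -0.65796371  0.24406013] [[-0.     0.219 -0.976]
 [ 0.002 -0.976 -0.219]
 [-1.    -0.002 -0.   ]]
cam in tool [-0.128 -0.    -0.083] [[-0.001 -0.323  0.947]
 [ 1.     0.     0.002]
 [-0.001  0.947  0.323]] 301.3195961723048
1 dp [-11.54 -23.45 -36.24] cm |44.7| rot [-2.8278 -0.087   0.7579] deg 167.8
-1 dp [-11.54 -23.45 -36.24] cm |44.7| rot [0.2151 0.5216 0.0598] deg 32.5
```

Run:
```python
from h import *
d=lambda a:[np.cos(np.radians(a)),np.sin(np.radians(a)),0]
delta(tgt([.35,-.45,.40],[0,0,-1],d(-47)),'A')
```

```text
A dp [-15.56 -15.89 -24.29] cm |32.9| rot [-0.5297 -0.0007  0.002 ] deg 30.4
```

```bash
python3 -m creep '[{"grip":8.5,"dp":[-15.6,-15.9,-24.3],"rotation":[-0.53,0,0]},{"grip":8.5,"dp":[-15.6,-15.9,-24.3],"rotation":[-0.53,0,0]},{"grip":8.5,"dp":[-15.6,-15.9,-24.3],"rotation":[-0.53,0,0]},{"grip":8.5,"dp":[-15.6,-15.9,-24.3],"rotation":[-0.53,0,0]},{"grip":8.5,"dp":[-15.6,-15.9,-24.3],"rotation":[-0.53,0,0]}]'
python3 - <<'E'
from h import *
d=lambda a:[np.cos(np.radians(a)),np.sin(np.radians(a)),0]
p,r,s=cur();print(p,s['q'].round(2))
delta(tgt([.5,-.2,.40],[0,0,-1],d(-17)),'B')
E
```

```text
time: 0.52
tool_pos: [0.2763, -0.5253, 0.344]
tcp_rot: [1.78, 0.708, -1.78]
wrist_force: [-0.1, -0.1, 0.0]
width: 1.0
[ 0.276313   -0.52530206  0.34400919] [-1.13  0.07  1.65  0.    1.42 -0.31]
B dp [ -5.57  -8.34 -38.59] cm |39.9| rot [-0.5184 -0.0008  0.001 ] deg 29.7
```

```bash
python3 -m creep '[{"grip":8.5,"dp":[-5.6,-8.3,-38.6],"rotation":[-0.52,0,0]},{"grip":8.5,"dp":[-5.6,-8.3,-38.6],"rotation":[-0.52,0,0]},{"grip":8.5,"dp":[-5.6,-8.3,-38.6],"rotation":[-0.52,0,0]},{"grip":8.5,"dp":[-5.6,-8.3,-38.6],"rotation":[-0.52,0,0]},{"grip":8.5,"dp":[-5.6,-8.3,-38.6],"rotation":[-0.52,0,0]}]'
python3 - <<'E'
from h import *
d=lambda a:[np.cos(np.radians(a)),np.sin(np.radians(a)),0]
p,r,s=cur();print(p,s['q'].round(2))
delta(tgt([.5,-.05,.40],[0,0,-1],d(17)),'B')
E
```

```text
time: 0.93
tool_pos: [0.394, -0.3557, 0.373]
tcp_rot: [1.423, 1.056, -1.423]
wrist_force: [0.5, -0.2, 0.5]
width: 0.993
[ 0.39403893 -0.35566437  0.37300275] [-0.78 -0.06  1.73  0.    1.47 -0.49]
B dp [ -2.69   1.25 -32.33] cm |32.5| rot [-5.916e-01 -4.000e-04  3.000e-04] deg 33.9
```

```bash
python3 -m creep '[{"grip":8.5,"dp":[-2.7,1.3,-32.3],"rotation":[-0.59,0,0]},{"grip":8.5,"dp":[-2.7,1.3,-32.3],"rotation":[-0.59,0,0]},{"grip":8.5,"dp":[-2.7,1.3,-32.3],"rotation":[-0.59,0,0]},{"grip":8.5,"dp":[-2.7,1.3,-32.3],"rotation":[-0.59,0,0]},{"grip":8.5,"dp":[-2.7,1.3,-32.3],"rotation":[-0.59,0,0]}]'
python3 - <<'E'
from h import *
d=lambda a:[np.cos(np.radians(a)),np.sin(np.radians(a)),0]
p,r,s=cur();print(p,s['q'].round(2))
delta(tgt([.44,.14,.40],[0.25,0,-1],d(50)),'B')
E
```

```text
time: 1.35
tool_pos: [0.4628, -0.1599, 0.3903]
tcp_rot: [0.989, 1.335, -0.989]
wrist_force: [0.9, 0.5, -0.6]
width: 0.992
[ 0.46276362 -0.15986704  0.39027769] [-0.38 -0.15  1.78  0.    1.51 -0.68]
B dp [ -0.97   6.56 -29.35] cm |30.1| rot [-0.5889 -0.139   0.2065] deg 36.6
```

```bash
python3 -m creep '[{"grip":8.5,"dp":[-1,6.6,-29.3],"rotation":[-0.59,-0.14,0.21]},{"grip":8.5,"dp":[-1,6.6,-29.3],"rotation":[-0.59,-0.14,0.21]},{"grip":8.5,"dp":[-1,6.6,-29.3],"rotation":[-0.59,-0.14,0.21]},{"grip":8.5,"dp":[-1,6.6,-29.3],"rotation":[-0.59,-0.14,0.21]},{"grip":8.5,"dp":[-1,6.6,-29.3],"rotation":[-0.59,-0.14,0.21]}]'
python3 - <<'E'
from h import *
d=lambda a:[np.cos(np.radians(a)),np.sin(np.radians(a)),0]
p,r,s=cur();print(p,s['q'].round(2))
delta(tgt([.41,.28,.40],[0.5,0,-.866],d(90)),'B')
E
```

```text
time: 1.77
tool_pos: [0.4477, 0.0477, 0.3972]
tcp_rot: [0.59, 1.268, -0.462]
wrist_force: [1.1, 0.5, -0.1]
width: 0.994
[0.44774549 0.04766143 0.397235  ] [ 0.06 -0.39  1.97 -0.02  1.32 -0.81]
B dp [ -1.21  15.49 -17.68] cm |23.5| rot [-0.6931 -0.2671  0.0984] deg 42.9
```

```bash
python3 -m creep '[{"grip":8.5,"dp":[-1.2,15.5,-17.7],"rotation":[-0.69,-0.27,0.1]},{"grip":8.5,"dp":[-1.2,15.5,-17.7],"rotation":[-0.69,-0.27,0.1]},{"grip":8.5,"dp":[-1.2,15.5,-17.7],"rotation":[-0.69,-0.27,0.1]},{"grip":8.5,"dp":[-1.2,15.5,-17.7],"rotation":[-0.69,-0.27,0.1]},{"grip":8.5,"dp":[-1.2,15.5,-17.7],"rotation":[-0.69,-0.27,0.1]}]'
python3 -m creep '[{"grip":8.5,"dp":[0,2,-2],"rotation":[-0.05,0,0]},{"grip":8.5,"dp":[0,2,-2],"rotation":[-0.05,0,0]}]'
python3 - <<'E'
from h import *
p,r,s=cur();print(p,s['q'].round(2),r.as_matrix().round(3))
snap('wrist','w0')
E
```

```text
time: 2.18
tool_pos: [0.415, 0.2535, 0.4001]
tcp_rot: [0.096, 1.086, -0.075]
wrist_force: [1.6, -0.6, 0.4]
width: 0.998
time: 2.35
tool_pos: [0.3974, 0.2778, 0.3887]
tcp_rot: [0.049, 1.095, -0.046]
wrist_force: [-0.0, 0.6, -0.1]
width: 0.992
[0.39737035 0.2778028  0.38869836] [ 0.79 -0.38  2.03 -0.37  1.19 -0.63] [[ 0.458  0.061  0.887]
 [-0.013  0.998 -0.062]
 [-0.889  0.017  0.457]]
```

View pics/w0.png

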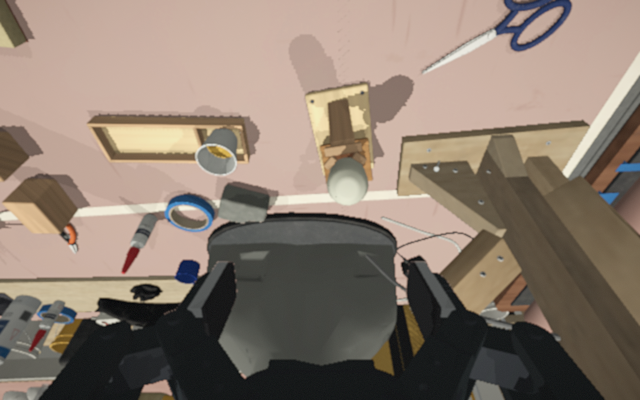

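Wrist view: the rest's plate is at (305–372, 83–185), the head dome at (348,180), and the tray at upper left. Now I'll get the rest's yaw and the head's axis.

Run:
```python
from h import *
for n in('top0','side0','w0'):
    z=load(n);W=cloud(z);hsv=cv2.cvtColor(z['p'],cv2.COLOR_RGB2HSV)
    def box(x0,x1,y0,y1,z0,z1): 
        return (W[...,0]>x0)&(W[...,0]<x1)&(W[...,1]>y0)&(W[...,1]<y1)&(W[...,2]>z0)&(W[...,2]<z1)
    reg=box(.42,.68,.23,.37,.007,.3)&(hsv[...,1]>20)
    nl,lab,st,ce=cv2.connectedComponentsWithStats(reg.astype(np.uint8),connectivity=4)
    k=1+np.argmax(st[1:,4]);print(n,'comp',st[k])
    P=W[(lab==k)&(W[...,2]<.05)]
    r=cv2.minAreaRect((P[:,:2]*1000).astype(np.float32));print('plate',np.round(r,1) if 0 else r)
    # edges: per-x extreme y
    for sgn in(1,-1):
        xs=[];ys=[]
        for x in np.arange(.45,.64,.008):
            q=P[abs(P[:,0]-x)<.004]
            if len(q)>3: xs.append(x);ys.append((np.percentile(q[:,1],97) if sgn>0 else np.percentile(q[:,1],3)))
        print(sgn,np.round(xs,3)[[0,-1]],np.round(ys,3))
    # slices of white head by height
    P=W[box(.42,.62,.25,.36,.1,.3)&(hsv[...,1]<50)]
    for h in np.arange(.13,.22,.01):
        q=P[abs(P[:,2]-h)<.005]
        if len(q)>8: print('h%.2f'%h,'x',q[:,0].min().round(4),q[:,0].max().round(4),'y',q[:,1].min().round(4),q[:,1].max().round(4),len(q))
```

```text
top0 comp [ 215  200   39   52 1520]
plate ((568.0362548828125, 311.66607666015625), (170.31459045410156, 99.1941909790039), 6.654984951019287)
1 [0.482 0.634] [0.351 0.351 0.349 0.352 0.29  0.299 0.305 0.31  0.306 0.313 0.314 0.308
 0.314 0.357 0.357 0.356 0.323 0.36  0.284 0.282]
-1 [0.482 0.634] [0.296 0.262 0.257 0.257 0.257 0.257 0.258 0.259 0.262 0.263 0.265 0.266
 0.268 0.268 0.267 0.269 0.268 0.269 0.269 0.27 ]
h0.15 x 0.5543 0.5699 y 0.2876 0.3294 11
h0.16 x 0.5407 0.5691 y 0.2845 0.3253 19
h0.17 x 0.5394 0.5646 y 0.2839 0.3269 18
h0.18 x 0.5263 0.5633 y 0.2822 0.3232 28
h0.19 x 0.4951 0.5558 y 0.2815 0.3293 35
h0.20 x 0.4945 0.5484 y 0.281 0.3322 72
h0.21 x 0.4993 0.5412 y 0.2846 0.326 128
side0 comp [ 226  261   83   90 4043]
plate ((566.8815307617188, 311.9949645996094), (171.72018432617188, 101.93631744384766), 7.358738899230957)
1 [0.482 0.634] [0.352 0.351 0.352 0.354 0.354 0.356 0.357 0.358 0.358 0.358 0.36  0.361
 0.362 0.362 0.362 0.366 0.367 0.368 0.369 0.369]
-1 [0.482 0.634] [0.285 0.257 0.259 0.258 0.257 0.258 0.307 0.299 0.293 0.283 0.277 0.269
 0.269 0.277 0.2
[... 411 characters left out ...]
2332763671875, 309.5822448730469), (170.0464630126953, 100.23432922363281), 6.69141149520874)
1 [0.482 0.634] [0.348 0.348 0.346 0.351 0.351 0.352 0.354 0.354 0.355 0.356 0.357 0.357
 0.358 0.36  0.362 0.363 0.363 0.366 0.366 0.367]
-1 [0.482 0.634] [0.284 0.255 0.257 0.255 0.256 0.257 0.258 0.258 0.259 0.261 0.262 0.262
 0.263 0.264 0.264 0.265 0.265 0.266 0.267 0.269]
h0.14 x 0.5181 0.5253 y 0.2938 0.3129 15
h0.15 x 0.5106 0.52 y 0.2906 0.3233 33
h0.16 x 0.5063 0.5216 y 0.2849 0.3244 37
h0.17 x 0.5001 0.5149 y 0.2834 0.3234 38
h0.18 x 0.4949 0.5086 y 0.2833 0.3243 82
h0.19 x 0.4932 0.5455 y 0.2787 0.3262 184
h0.20 x 0.4936 0.5358 y 0.2796 0.329 399
h0.21 x 0.4988 0.5341 y 0.2823 0.3254 626
```

Run:
```python
from h import *
psi=np.radians(6.8);x=np.array([np.cos(psi),np.sin(psi),0]);y=np.array([-np.sin(psi),np.cos(psi),0])
a=-.5*x+.866*np.array([0,0,1]); n=np.cross(y,a)
A=np.array([.5307,.3065,.17]); s0=(.17-.050)/.866
F=A-a*s0;print('foot',F.round(4),'grip148',(F+a*.148).round(4),s0)
for nm in('top0','side0','w0'):
    z=load(nm);W=cloud(z)-F
    S=W@a;Y=W@y;N=W@n;rho=np.hypot(Y,N)
    m=(rho<.008)&(S>.1)&(S<.25);print(nm,'apex s',np.percentile(S[m],[5,50,95]).round(4),m.sum())
    m=(rho>.012)&(rho<.027)&(S>-.03)&(S<.05);print('  foot top s',np.percentile(S[m],[5,25,50,75,95]).round(4),m.sum())
    m=(S>.135)&(S<.165)&(rho<.04);print('  drum Y',Y[m].min().round(4),Y[m].max().round(4),'N',N[m].min().round(4),N[m].max().round(4),'rho',np.median(rho[m]).round(4),m.sum())
```

```text
foot [0.5995 0.3147 0.05  ] grip148 [0.526  0.3059 0.1782] 0.13856812933025406
top0 apex s [0.1823 0.1842 0.188 ] 20
  foot top s [-0.0013  0.0048  0.007   0.0085  0.0117] 137
  drum Y -0.0246 0.0231 N -0.0124 0.0298 rho 0.026 83
side0 apex s [0.1835 0.1854 0.188 ] 40
  foot top s [0.005  0.0066 0.0079 0.0093 0.0108] 282
  drum Y -0.012 0.0282 N -0.0249 0.0284 rho 0.0259 202
w0 apex s [0.1838 0.1849 0.1861] 146
  foot top s [0.0057 0.0065 0.0074 0.0079 0.0083] 77
  drum Y -0.0264 0.0246 N -0.0251 0.026 rho 0.0247 149
```

Both the apex and the foot's top face read about 4.6 mm low along the axis, so the axis estimate holds and I'll shift the grip point by that amount.

```bash
cat >> h.py <<'E'
psi=np.radians(6.8);hx=np.array([np.cos(psi),np.sin(psi),0]);hy=np.array([-np.sin(psi),np.cos(psi),0])
ha=-.5*hx+.866*np.array([0,0,1]); F=np.array([.5995,.3147,.05])-.0047*ha
def headT(back): return tgt(F+ha*(.146+back),-ha,hy)
E
python3 - <<'E'
from h import *
delta(headT(.09),'pre')
E
```

```text
pre dp [16.27  2.83  1.07] cm |16.5| rot [-0.1688 -0.0454  0.0736] deg 10.9
```

```bash
python3 -m creep '[{"grip":8.5,"dp":[2,2.8,1.1],"rotation":[-0.1,-0.03,0.04]},{"grip":8.5,"dp":[5,2.8,1.1],"rotation":[-0.169,-0.045,0.074]},{"grip":8.5,"dp":[9,2.8,1.1],"rotation":[-0.169,-0.045,0.074]},{"grip":8.5,"dp":[12,2.8,1.1],"rotation":[-0.169,-0.045,0.074]},{"grip":8.5,"dp":[15,2.8,1.1],"rotation":[-0.169,-0.045,0.074]}]'
python3 -m creep '[{"grip":8.5,"dp":[0,0,0],"rotation":[0,0,0]},{"grip":8.5,"dp":[0,0,0],"rotation":[0,0,0]}]'
python3 - <<'E'
from h import *
p,r,s=cur();print(p,s['q'].round(2))
delta(headT(.09),'pre');delta(headT(0),'grasp')
snap('wrist','w1')
z=load('w1');W=cloud(z)-F
S=W@ha;Y=W@hy;N=W@np.cross(hy,ha);rho=np.hypot(Y,N)
m=(rho<.008)&(S>.1)&(S<.25);print('apex s',np.percentile(S[m],[5,50,95]).round(4),m.sum())
m=(S>.12)&(S<.165)&(rho<.04);print('  drum Y',np.percentile(Y[m],[1,99]).round(4),'N',N[m].min().round(4),N[m].max().round(4),m.sum())
E
```

```text
time: 2.82
tool_pos: [0.4829, 0.2965, 0.2624]
tcp_rot: [-0.056, 1.044, 0.101]
wrist_force: [0.5, 0.3, -0.2]
width: 0.996
time: 2.98
tool_pos: [0.4819, 0.296, 0.2616]
tcp_rot: [-0.058, 1.047, 0.099]
wrist_force: [0.4, 0.2, -0.0]
width: 0.994
[0.48192759 0.29598959 0.26160042] [ 0.66 -0.21  2.15 -0.38  0.79 -0.81]
pre dp [ 1.14  0.47 -0.28] cm |1.3| rot [-0.0079 -0.0014  0.0052] deg 0.5
grasp dp [10.14  0.52 -0.27] cm |10.2| rot [-0.0079 -0.0014  0.0052] deg 0.5
apex s [0.1903 0.1913 0.1924] 415
  drum Y [-0.0238  0.0292] N -0.04 -0.004 1569
```

View pics/w1.png

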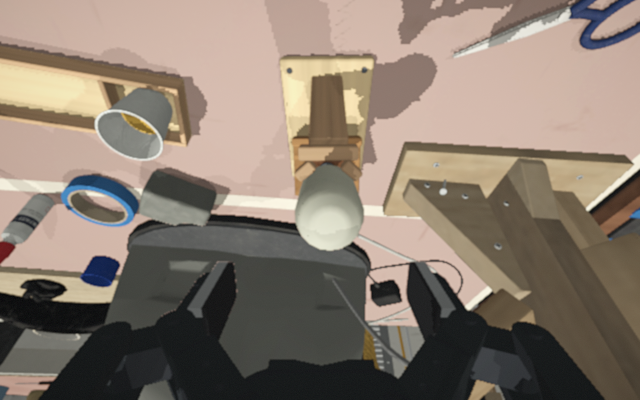

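```bash
python3 -m creep '[{"grip":8.5,"dp":[1,0.6,-0.28],"rotation":[-0.008,0,0.005]},{"grip":8.5,"dp":[3,0.6,-0.28],"rotation":[-0.008,0,0.005]},{"grip":8.5,"dp":[5,0.6,-0.28],"rotation":[-0.008,0,0.005]},{"grip":8.5,"dp":[6,0.6,-0.28],"rotation":[-0.008,0,0.005]},{"grip":8.5,"dp":[6,0.6,-0.28],"rotation":[-0.008,0,0.005]}]'
python3 - <<'E'
from h import *
delta(headT(0),'grasp')
snap('wrist','w2');
z=load('w2');W=cloud(z)-F
S=W@ha;Y=W@hy;N=W@np.cross(hy,ha);rho=np.hypot(Y,N)
m=(S>.12)&(S<.165)&(rho<.04);print('  drum Y',np.percentile(Y[m],[1,99]).round(4),'N',N[m].min().round(4),N[m].max().round(4),m.sum())
E
```

```text
time: 3.45
tool_pos: [0.5085, 0.3076, 0.2094]
tcp_rot: [-0.063, 1.045, 0.112]
wrist_force: [-0.8, -0.3, -0.6]
width: 0.999
grasp dp [ 4.23 -0.39 -0.08] cm |4.3| rot [ 0.0025  0.001  -0.0032] deg 0.2
  drum Y [-0.0247  0.0281] N -0.04 -0.0042 2850
```

View pics/w2.png

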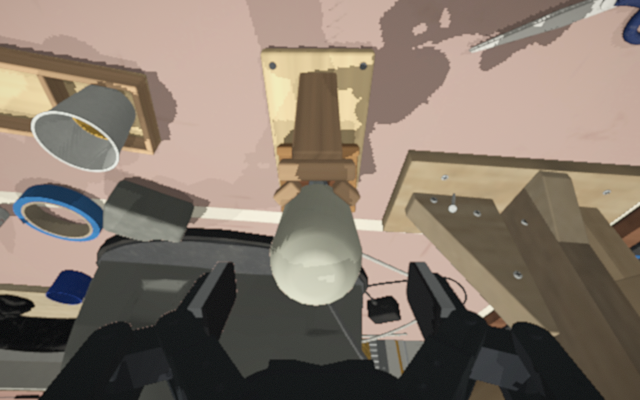

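The drum now sits at u≈316 with the jaws' centre at about 323, so I'll shift 2 mm back and go forward 42 mm.

```bash
python3 -m creep '[{"grip":8.5,"dp":[1,-0.2,-0.1],"rotation":[0,0,0]},{"grip":8.5,"dp":[2,-0.25,-0.1],"rotation":[0,0,0]},{"grip":8.5,"dp":[3,-0.25,-0.1],"rotation":[0,0,0]},{"grip":8.5,"dp":[4.1,-0.25,-0.1],"rotation":[0,0,0]},{"grip":8.5,"dp":[4.1,-0.25,-0.1],"rotation":[0,0,0]}]'
python3 -m creep '[{"grip":8.5,"dp":[0,0,0],"rotation":[0,0,0]}]'
python3 - <<'E'
from h import *
delta(headT(0),'grasp')
snap('wrist','w3');print(bot.read_state()['wrist_force'])
E
```

```text
time: 3.92
tool_pos: [0.5282, 0.307, 0.172]
tcp_rot: [-0.063, 1.046, 0.111]
wrist_force: [-1.1, -0.6, -0.8]
width: 0.997
time: 4.0
tool_pos: [0.5283, 0.3073, 0.1733]
tcp_rot: [-0.063, 1.045, 0.111]
wrist_force: [0.3, 0.5, 0.4]
width: 0.994
grasp dp [ 0.13 -0.11  0.04] cm |0.2| rot [ 0.0023  0.0006 -0.0028] deg 0.2
[-0.28676081  0.97177684  0.62608159]
```

View pics/w3.png

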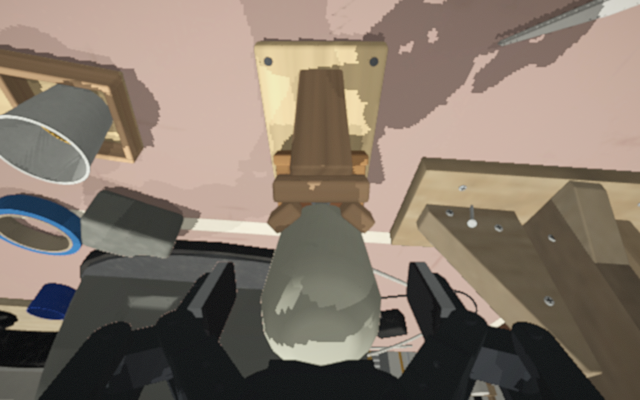

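```bash
python3 -m creep '[{"grip":4.8,"dp":[0,0,0],"rotation":[0,0,0]},{"grip":4.8,"dp":[0,0,0],"rotation":[0,0,0]},{"grip":4.8,"dp":[0,0,0],"rotation":[0,0,0]},{"grip":4.8,"dp":[0,0,0],"rotation":[0,0,0]},{"grip":4.8,"dp":[0,0,0],"rotation":[0,0,0]}]' 40
python3 -m creep '[{"grip":4.5,"dp":[0,0,0],"rotation":[0,0,0]},{"grip":4.5,"dp":[0,0,0],"rotation":[0,0,0]},{"grip":4.5,"dp":[0,0,0],"rotation":[0,0,0]}]'
python3 - <<'E'
from h import *
p,r,s=cur()
for h in(.02,.12): delta((p+[0,0,h],r),h)
E
```

```text
time: 4.47
tool_pos: [0.5288, 0.3075, 0.1758]
tcp_rot: [-0.062, 1.042, 0.112]
wrist_force: [-3.3, -2.6, 5.9]
width: 0.602
time: 4.72
tool_pos: [0.5288, 0.3075, 0.1758]
tcp_rot: [-0.062, 1.042, 0.112]
wrist_force: [-3.2, -3.3, 6.2]
width: 0.596
0.02 dp [-1.73  0.    1.01] cm |2.0| rot [0. 0. 0.] deg 0.0
0.12 dp [-10.37   0.02   6.04] cm |12.0| rot [0. 0. 0.] deg 0.0
```

Width 0.60 is about 51 mm, which matches the head. Lifting straight up.

```bash
python3 -m creep '[{"grip":4.5,"dp":[-0.9,0,0.5],"rotation":[0,0,0]},{"grip":4.5,"dp":[-1.7,0,1],"rotation":[0,0,0]},{"grip":4.5,"dp":[-2.6,0,1.5],"rotation":[0,0,0]},{"grip":4.5,"dp":[-3.5,0,2],"rotation":[0,0,0]},{"grip":4.5,"dp":[-3.5,0,2],"rotation":[0,0,0]}]'
python3 -m creep '[{"grip":4.5,"dp":[-1.7,0,1],"rotation":[0,0,0]},{"grip":4.5,"dp":[-3.4,0,2],"rotation":[0,0,0]},{"grip":4.5,"dp":[-5.2,0,3],"rotation":[0,0,0]},{"grip":4.5,"dp":[-6.9,0,4],"rotation":[0,0,0]},{"grip":4.5,"dp":[-6.9,0,4],"rotation":[0,0,0]}]'
python3 - <<'E'
from h import *
print(cur()[0]);snap('side','s1')
p=load('s1')['p'][120:360,210:470];cv2.imwrite('pics/s1c.png',cv2.resize(p,None,fx=2.5,fy=2.5,interpolation=2)[:,:,::-1])
E
```

```text
time: 5.13
tool_pos: [0.5297, 0.309, 0.2191]
tcp_rot: [-0.059, 1.039, 0.114]
wrist_force: [1.0, 0.5, -2.7]
width: 0.598
time: 5.55
tool_pos: [0.5305, 0.3092, 0.3013]
tcp_rot: [-0.057, 1.035, 0.116]
wrist_force: [1.6, 0.1, -1.4]
width: 0.596
[0.53050797 0.30923406 0.30134407]
```

View pics/s1c.png

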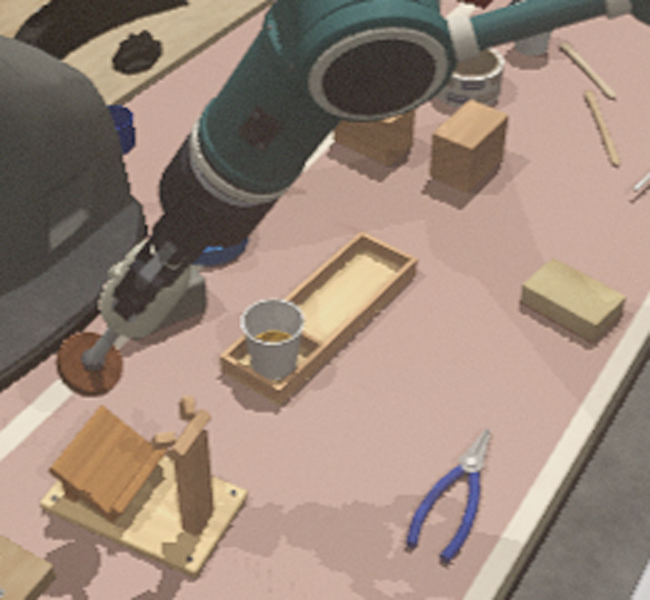

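The head is clear of the rest and still leaning. Next I'll turn it upright and carry it towards the bay, checking the cup's extents as well.

Run:
```python
from h import *
z=load('top0');W=cloud(z);
for n in('top0','side0'):
  W=cloud(load(n));m=(W[...,0]>.5)&(W[...,0]<.62)&(W[...,1]>.06)&(W[...,1]<.18)&(W[...,2]>.05)&(W[...,2]<.09)
  P=W[m];print('cup',P.min(0).round(4),P.max(0).round(4),len(P))
d=lambda a:[np.cos(np.radians(a)),np.sin(np.radians(a)),0]
delta(tgt([.545,.20,.33],[.23,0.02,-.97],d(90)),'mid')
delta(tgt([.5565,.0264,.31],[0,0,-1],d(85)),'over')
```

```text
cup [0.5341 0.0707 0.0502] [0.5944 0.1308 0.0737] 73
cup [0.5295 0.064  0.0501] [0.5947 0.1318 0.0727] 251
mid dp [ -2.66 -10.95   1.8 ] cm |11.4| rot [ 0.1151  0.2972 -0.0313] deg 18.3
over dp [-1.520e+00 -2.833e+01 -1.000e-02] cm |28.4| rot [ 0.2034  0.5294 -0.0613] deg 32.7
```

```bash
python3 -m creep '[{"grip":4.5,"dp":[-0.5,-1.5,0],"rotation":[0.01,0.03,0]},{"grip":4.5,"dp":[-1,-4,0.5],"rotation":[0.035,0.09,-0.01]},{"grip":4.5,"dp":[-1.6,-6.5,1],"rotation":[0.06,0.16,-0.015]},{"grip":4.5,"dp":[-2.2,-9,1.4],"rotation":[0.09,0.23,-0.02]},{"grip":4.5,"dp":[-2.7,-11,1.8],"rotation":[0.115,0.3,-0.03]}]'
python3 - <<'E'
from h import *
d=lambda a:[np.cos(np.radians(a)),np.sin(np.radians(a)),0]
delta(tgt([.5565,.0264,.31],[0,0,-1],d(85)),'over')
E
```

```text
time: 6.02
tool_pos: [0.5428, 0.1968, 0.3256]
tcp_rot: [0.011, 1.351, 0.014]
wrist_force: [0.3, -0.3, -3.1]
width: 0.595
over dp [  1.54 -17.07   1.  ] cm |17.2| rot [ 0.0887  0.2188 -0.0259] deg 13.6
```

```bash
python3 -m creep '[{"grip":4.5,"dp":[0.3,-4,0.2],"rotation":[0.02,0.05,-0.006]},{"grip":4.5,"dp":[0.6,-7.5,0.4],"rotation":[0.04,0.1,-0.012]},{"grip":4.5,"dp":[0.9,-11,0.6],"rotation":[0.06,0.15,-0.018]},{"grip":4.5,"dp":[1.2,-14.5,0.8],"rotation":[0.08,0.19,-0.022]},{"grip":4.5,"dp":[1.5,-17,1],"rotation":[0.089,0.219,-0.026]}]'
python3 -m creep '[{"grip":4.5,"dp":[0,0,0],"rotation":[0,0,0]},{"grip":4.5,"dp":[0,0,0],"rotation":[0,0,0]},{"grip":4.5,"dp":[0,0,0],"rotation":[0,0,0]},{"grip":4.5,"dp":[0,0,0],"rotation":[0,0,0]}]'
python3 - <<'E'
from h import *
d=lambda a:[np.cos(np.radians(a)),np.sin(np.radians(a)),0]
delta(tgt([.5565,.0264,.31],[0,0,-1],d(85)),'over');print(cur()[0],cur()[2]['q'].round(2))
snap('side','s2');snap('top','t2');snap('wrist','w4')
p=load('s2')['p'][120:360,210:470];cv2.imwrite('pics/s2c.png',cv2.resize(p,None,fx=2.5,fy=2.5,interpolation=2)[:,:,::-1])
E
```

```text
time: 6.43
tool_pos: [0.5573, 0.0256, 0.3093]
tcp_rot: [0.069, 1.569, -0.071]
wrist_force: [0.2, 0.5, -2.8]
width: 0.598
time: 6.77
tool_pos: [0.5571, 0.0297, 0.3109]
tcp_rot: [0.068, 1.566, -0.066]
wrist_force: [-1.3, -0.4, -3.2]
width: 0.593
over dp [ 0.09 -0.34 -0.03] cm |0.4| rot [ 0.002   0.0041 -0.0013] deg 0.3
[0.55712908 0.02972132 0.31094351] [ 0.01  0.    1.78  0.    1.36 -1.48]
```

View pics/s2c.png

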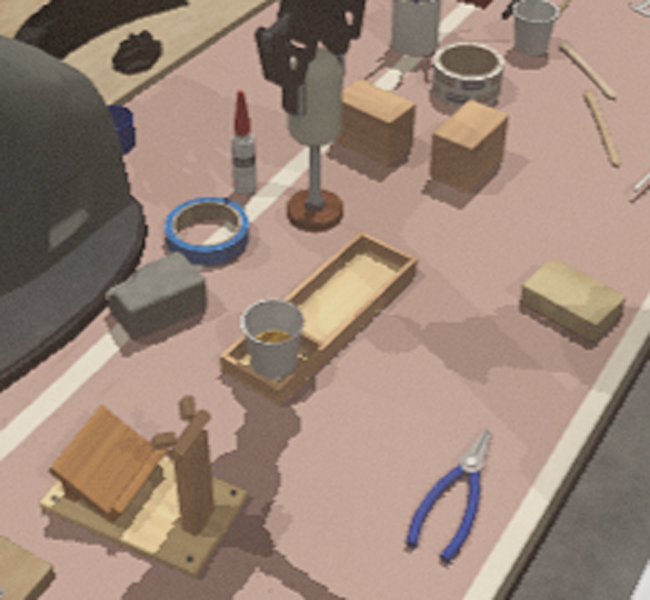

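View pics/w4.png

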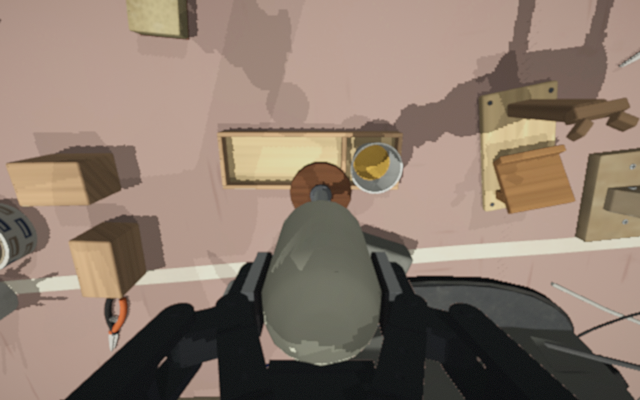

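The head hangs upright above the bay: foot at about (315,210) in the side crop and (322,185) in the wrist view. Now I'll measure the hanging foot and the tray again.

Run:
```python
from h import *
p,r,s=cur()
for n in('s2','w4','t2'):
    z=load(n);W=cloud(z)
    def box(x0,x1,y0,y1,z0,z1): return (W[...,0]>x0)&(W[...,0]<x1)&(W[...,1]>y0)&(W[...,1]<y1)&(W[...,2]>z0)&(W[...,2]<z1)
    for l,(a,b) in {'foot':(.13,.19),'rod':(.19,.25),'drumlow':(.265,.29)}.items():
        P=W[box(.50,.62,-.03,.09,a,b)]
        if len(P)>8:
            print(n,l,'min',P.min(0).round(4),'max',P.max(0).round(4),'n',len(P))
            if l=='foot':
                c,rr=cv2.minEnclosingCircle((P[:,:2]*1000).astype(np.float32));print('   circ',np.round(c,1),round(rr,1))
                print('   z pct',np.percentile(P[:,2],[2,20,50,80,98]).round(4))
    P=W[box(.49,.63,-.16,.2,.017,.032)]
    if len(P)>50:
        q=cv2.minAreaRect((P[:,:2]*1000).astype(np.float32));print(n,'tray',np.round(q[0],1),np.round(q[1],1),round(q[2],1))
```

```text
s2 foot min [0.5273 0.0023 0.1614] max [0.5846 0.0592 0.1896] n 314
   circ [556.3  30.5] 29.5
   z pct [0.1647 0.1718 0.1744 0.1763 0.186 ]
s2 rod min [0.5495 0.0257 0.1924] max [0.5598 0.0366 0.2496] n 96
s2 drumlow min [0.5299 0.0241 0.2654] max [0.5787 0.0596 0.29  ] n 163
s2 tray [555.1  15.3] [255.5  83. ] 85.0
w4 foot min [0.5269 0.0015 0.1636] max [0.5714 0.0588 0.19  ] n 2085
   circ [555.3  30. ] 28.8
   z pct [0.1686 0.1737 0.1744 0.1752 0.1814]
w4 rod min [0.5495 0.0241 0.1902] max [0.5546 0.0355 0.2087] n 86
w4 drumlow min [0.5295 0.0052 0.2686] max [0.5494 0.0551 0.29  ] n 844
w4 tray [554.1  15.1] [251.9  79.6] 85.0
t2 foot min [0.5294 0.0027 0.1636] max [0.5637 0.0572 0.1813] n 101
   circ [555.6  30.1] 28.3
   z pct [0.1676 0.1719 0.1748 0.1769 0.18  ]
t2 drumlow min [0.531  0.0085 0.2698] max [0.5445 0.0478 0.2898] n 14
t2 tray [556.3  16.2] [251.6  80.6] 85.2
```

```bash
python3 -m creep '[{"grip":4.5,"dp":[1.5,-0.2,0],"rotation":[0,0,0]},{"grip":4.5,"dp":[4,-0.37,0],"rotation":[0,0,0]},{"grip":4.5,"dp":[6.5,-0.37,0],"rotation":[0,0,0]},{"grip":4.5,"dp":[9,-0.37,0],"rotation":[0,0,0]},{"grip":4.5,"dp":[10.5,-0.37,0],"rotation":[0,0,0]}]'
python3 -m creep '[{"grip":4.5,"dp":[0.6,0,0],"rotation":[0,0,0]},{"grip":4.5,"dp":[1,0,0],"rotation":[0,0,0]},{"grip":4.5,"dp":[1,0,0],"rotation":[0,0,0]},{"grip":4.5,"dp":[1,0,0],"rotation":[0,0,0]}]'
python3 - <<'E'
from h import *
p,r,s=cur();print(p)
snap('side','s3');snap('wrist','w5')
for n in('s3','w5'):
    z=load(n);W=cloud(z)
    def box(x0,x1,y0,y1,z0,z1): return (W[...,0]>x0)&(W[...,0]<x1)&(W[...,1]>y0)&(W[...,1]<y1)&(W[...,2]>z0)&(W[...,2]<z1)
    zb=p[2]-.1485+.012
    P=W[box(.50,.62,-.03,.065,zb-.004,zb+.004)]
    c,rr=cv2.minEnclosingCircle((P[:,:2]*1000).astype(np.float32));print(n,'circ',np.round(c,1),round(rr,1),zb,len(P), np.median(P[:,2]))
p=load('s3')['p'][120:360,210:470];cv2.imwrite('pics/s3c.png',cv2.resize(p,None,fx=2.5,fy=2.5,interpolation=2)[:,:,::-1])
E
```

```text
time: 7.33
tool_pos: [0.5562, 0.0261, 0.2041]
tcp_rot: [0.067, 1.568, -0.066]
wrist_force: [-0.4, -0.7, -3.3]
width: 0.598
time: 7.67
tool_pos: [0.5588, 0.0255, 0.1981]
tcp_rot: [0.068, 1.563, -0.066]
wrist_force: [0.6, 0.4, -3.1]
width: 0.599
[0.55875544 0.02547084 0.19814666]
s3 circ [562.1  29.7] 35.4 0.06164666418649571 216 0.06142494884161136
w5 circ [557.4  25.3] 28.8 0.06164666418649571 1828 0.061081951321255656
```

View pics/s3c.png

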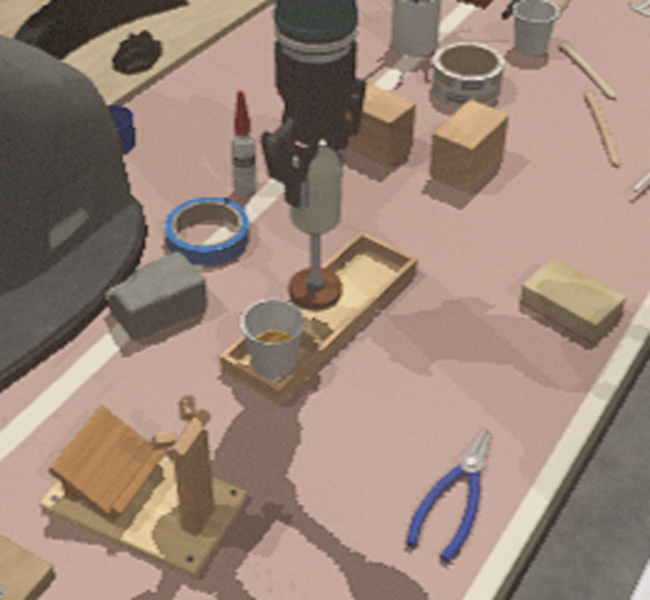

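View pics/w5.png

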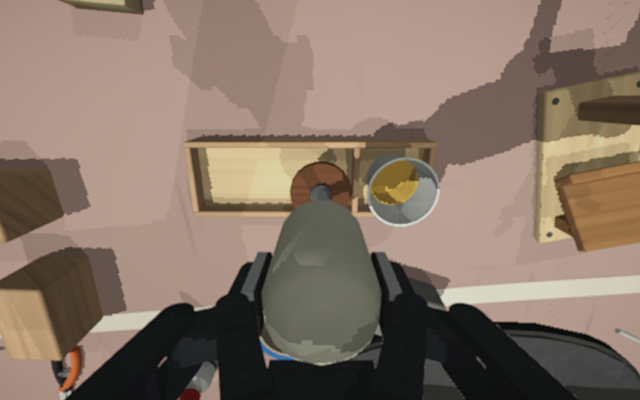

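Foot measured at (0.5575, 0.0255), within 1–2 mm of the target. Lowering now, slowing near contact.

```bash
python3 -m creep '[{"grip":4.5,"dp":[1,0.05,-0.1],"rotation":[0,0,0]},{"grip":4.5,"dp":[2,0.05,-0.1],"rotation":[0,0,0]},{"grip":4.5,"dp":[3,0.05,-0.1],"rotation":[0,0,0]},{"grip":4.5,"dp":[3.6,0.05,-0.1],"rotation":[0,0,0]},{"grip":4.5,"dp":[3.6,0.05,-0.1],"rotation":[0,0,0]}]'
python3 -m creep '[{"grip":4.5,"dp":[0.2,0,0],"rotation":[0,0,0]},{"grip":4.5,"dp":[0.4,0,0],"rotation":[0,0,0]},{"grip":4.5,"dp":[0.4,0,0],"rotation":[0,0,0]}]'
python3 - <<'E'
from h import *
p,r,s=cur();print(p,s['wrist_force'])
E
```

```text
time: 8.18
tool_pos: [0.5551, 0.0258, 0.1578]
tcp_rot: [0.068, 1.57, -0.067]
wrist_force: [0.1, -0.3, -3.7]
width: 0.598
time: 8.43
tool_pos: [0.5572, 0.0258, 0.1566]
tcp_rot: [0.068, 1.565, -0.067]
wrist_force: [0.2, -1.1, -3.9]
width: 0.599
[0.5571736  0.02575666 0.15661034] [ 0.22591133 -1.06864998 -3.94261188]
```

```bash
python3 -m creep '[{"grip":4.5,"dp":[0.1,0,0],"rotation":[0,0,0]},{"grip":4.5,"dp":[0.2,0,0],"rotation":[0,0,0]},{"grip":4.5,"dp":[0.2,0,0],"rotation":[0,0,0]}]'
python3 -m creep '[{"grip":4.5,"dp":[0.1,0,0],"rotation":[0,0,0]},{"grip":4.5,"dp":[0.1,0,0],"rotation":[0,0,0]}]'
```

```text
time: 8.68
tool_pos: [0.5572, 0.0258, 0.1549]
tcp_rot: [0.068, 1.565, -0.067]
wrist_force: [-0.2, 0.1, -3.6]
width: 0.597
time: 8.85
tool_pos: [0.5575, 0.0258, 0.1542]
tcp_rot: [0.068, 1.564, -0.067]
wrist_force: [-0.4, -0.3, -1.8]
width: 0.595
```

```bash
python3 -m creep '[{"grip":4.5,"dp":[0.08,0,0],"rotation":[0,0,0]},{"grip":4.5,"dp":[0.08,0,0],"rotation":[0,0,0]}]'
python3 - <<'E'
from h import *
snap('wrist','w6');snap('side','s4')
p,r,s=cur();print(p,s['wrist_force'])
for n in('w6','s4'):
    W=cloud(load(n))
    def box(x0,x1,y0,y1,z0,z1): return (W[...,0]>x0)&(W[...,0]<x1)&(W[...,1]>y0)&(W[...,1]<y1)&(W[...,2]>z0)&(W[...,2]<z1)
    P=W[box(.515,.6,-.01,.058,.012,.022)];hs=P[:,2]
    c,rr=cv2.minEnclosingCircle((P[:,:2]*1000).astype(np.float32));print(n,np.round(c,1),rr,len(P),np.percentile(hs,[5,50,95]))
    Q=P[(abs(P[:,2]-.017)<.003)];A=np.c_[Q[:,:2]-Q[:,:2].mean(0),np.ones(len(Q))];print('plane tilt deg',np.degrees(np.linalg.lstsq(A,Q[:,2],rcond=None)[0][:2]).round(2))
E
```

```text
time: 9.02
tool_pos: [0.5579, 0.0257, 0.1542]
tcp_rot: [0.068, 1.563, -0.067]
wrist_force: [-0.6, -1.4, 4.5]
width: 0.599
[0.55791451 0.02573014 0.15413747] [-0.30777704 -0.43169662  5.26561085]
w6 [549.7  34.9] 39.12248992919922 1981 [0.01497067 0.01675191 0.01837852]
plane tilt deg [ 0.13 -0.33]
s4 [552.5  22.9] 48.08174133300781 229 [0.0137235  0.01764216 0.02103107]
plane tilt deg [-0.71 -0.54]
```

View pics/w6.png

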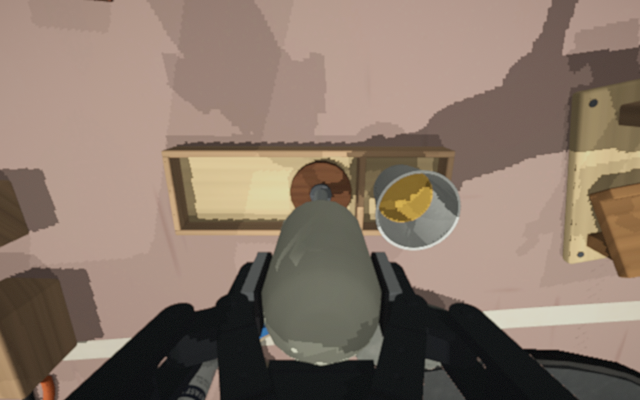

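The foot is flat on the floor: its top face is at 17 mm and the force has reversed. I'll release and retreat upward.

```bash
python3 -m creep '[{"grip":5.6,"dp":[0,0,0],"rotation":[0,0,0]},{"grip":6.2,"dp":[0,0,0],"rotation":[0,0,0]},{"grip":7.4,"dp":[0,0,0],"rotation":[0,0,0]},{"grip":8.5,"dp":[0,0,0],"rotation":[0,0,0]},{"grip":8.5,"dp":[0,0,0],"rotation":[0,0,0]}]' 20
python3 -m creep '[{"grip":8.5,"dp":[0,0,0],"rotation":[0,0,0]},{"grip":8.5,"dp":[-0.5,0,0],"rotation":[0,0,0]},{"grip":8.5,"dp":[-1.5,0,0],"rotation":[0,0,0]},{"grip":8.5,"dp":[-3,0,0],"rotation":[0,0,0]},{"grip":8.5,"dp":[-5,0,0],"rotation":[0,0,0]}]'
python3 - <<'E'
from h import *
snap('wrist','w7')
E
```

```text
time: 9.53
tool_pos: [0.5569, 0.0258, 0.1526]
tcp_rot: [0.068, 1.565, -0.067]
wrist_force: [0.1, 0.7, -0.6]
width: 0.995
time: 9.95
tool_pos: [0.556, 0.0258, 0.2029]
tcp_rot: [0.068, 1.567, -0.067]
wrist_force: [1.1, 0.5, -0.2]
width: 0.997
```

View pics/w7.png

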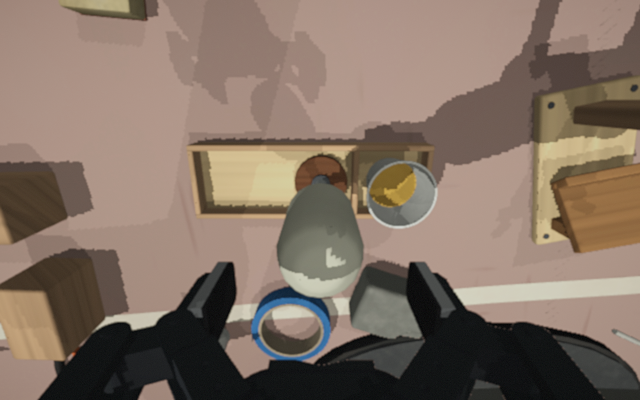

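The head stands on its own. For the block, the wrist camera would be on the head's side, so I'll check whether a camera body sticks out.

```bash
python3 -m creep '[{"grip":8.5,"dp":[-4,0,0],"rotation":[0,0,0]},{"grip":8.5,"dp":[-8,0,0],"rotation":[0,0,0]},{"grip":8.5,"dp":[-12,0,0],"rotation":[0,0,0]},{"grip":8.5,"dp":[-14,0,0],"rotation":[0,0,0]},{"grip":8.5,"dp":[-14,0,0],"rotation":[0,0,0]}]'
python3 - <<'E'
from h import *
snap('side','s5');snap('top','t5')
for a in('s3','s5'):
    p=load(a)['p'][0:230,250:470];cv2.imwrite('pics/%sd.png'%a,cv2.resize(p,None,fx=2.6,fy=2.6,interpolation=2)[:,:,::-1])
c=bot.get_calibration('wrist');Rc=R.from_rotvec(c['rvec']);C=-Rc.inv().apply(c['tvec']);cs=bot.get_calibration('side')
pr=cv2.projectPoints(C.reshape(1,3),np.array(cs['rvec']),np.array(cs['tvec']),np.array([[cs['fx'],0,cs['cx']],[0,cs['fy'],cs['cy']],[0,0,1]]),None)[0].ravel()
print('wristcam at side px',pr,'crop',(pr-[250,0])*2.6)
E
```

```text
time: 10.42
tool_pos: [0.5593, 0.0257, 0.3516]
tcp_rot: [0.069, 1.551, -0.066]
wrist_force: [0.7, 0.2, 0.4]
width: 1.001
wristcam at side px [368.92663215 102.48041112] crop [309.20924358 266.44906891]
```

View pics/s5d.png

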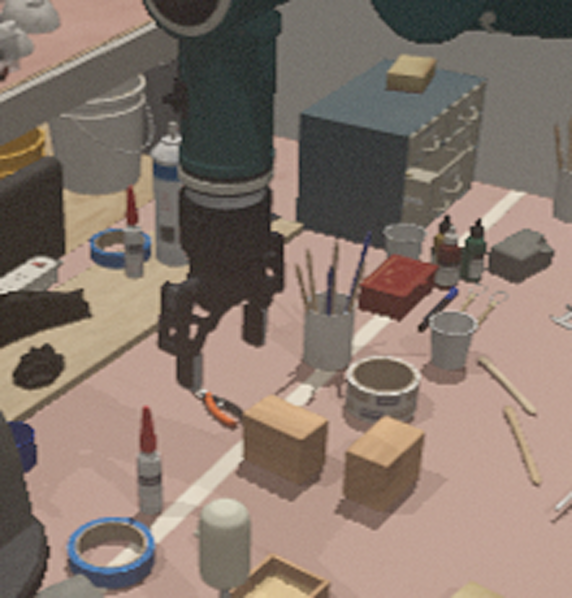

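View pics/t5.png

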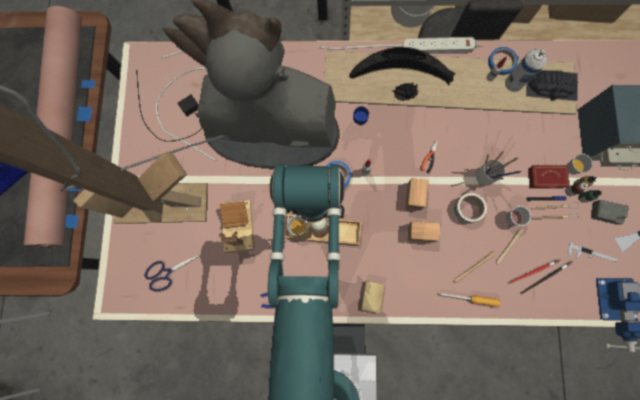

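No camera body shows where the lens should be, so there's no collision risk from it. On to the block, turning the jaws by 90 degrees.

```bash
cat >> h.py <<'E'
d=lambda a:[np.cos(np.radians(a)),np.sin(np.radians(a)),0]
E
python3 - <<'E'
from h import *
print(cloud(load('s5'))[102,369])
delta(tgt([.55,-.14,.30],[0,0,-1],d(52)),'1')
E
```

```text
[ 0.78136332 -0.54892023  0.13552277]
1 dp [  4.48 -16.57   0.71] cm |17.2| rot [ 0.577   0.0081 -0.0039] deg 33.1
```

```bash
python3 -m creep '[{"grip":8.5,"dp":[0,-16.5,0.7],"rotation":[0.577,0.008,0]},{"grip":8.5,"dp":[0,-16.5,0.7],"rotation":[0.577,0.008,0]},{"grip":8.5,"dp":[3,-16.5,0.7],"rotation":[0.577,0.008,0]},{"grip":8.5,"dp":[4.5,-16.5,0.7],"rotation":[0.577,0.008,0]},{"grip":8.5,"dp":[4.5,-16.5,0.7],"rotation":[0.577,0.008,0]}]'
python3 - <<'E'
from h import *
delta(tgt([.55,-.30,.27],[0,0,-1],d(20)),'2')
E
```

```text
time: 10.93
tool_pos: [0.546, -0.143, 0.2919]
tcp_rot: [0.527, 1.517, -0.527]
wrist_force: [-0.8, 0.6, -1.2]
width: 0.999
2 dp [  2.13 -12.03  10.11] cm |15.9| rot [ 0.5494 -0.0093  0.0066] deg 31.5
```

```bash
python3 -m creep '[{"grip":8.5,"dp":[2,-12,10],"rotation":[0.55,0,0]},{"grip":8.5,"dp":[2,-12,10],"rotation":[0.55,0,0]},{"grip":8.5,"dp":[2,-12,10],"rotation":[0.55,0,0]},{"grip":8.5,"dp":[2,-12,10],"rotation":[0.55,0,0]},{"grip":8.5,"dp":[2,-12,10],"rotation":[0.55,0,0]}]'
python3 - <<'E'
from h import *
delta(tgt([.548,-.325,.25],[0,0,-1],d(-5)),'3')
E
```

```text
time: 11.35
tool_pos: [0.5518, -0.3004, 0.2728]
tcp_rot: [0.95, 1.363, -0.952]
wrist_force: [0.4, 0.5, 0.9]
width: 1.001
3 dp [ 2.27 -1.18  2.2 ] cm |3.4| rot [ 0.4346 -0.0047  0.0075] deg 24.9
```

```bash
python3 -m creep '[{"grip":8.5,"dp":[2.3,-1.2,2.2],"rotation":[0.435,0,0.007]},{"grip":8.5,"dp":[2.3,-1.2,2.2],"rotation":[0.435,0,0.007]},{"grip":8.5,"dp":[2.3,-1.2,2.2],"rotation":[0.435,0,0.007]},{"grip":8.5,"dp":[2.3,-1.2,2.2],"rotation":[0.435,0,0.007]},{"grip":8.5,"dp":[2.3,-1.2,2.2],"rotation":[0.435,0,0.007]}]'
python3 -m creep '[{"grip":8.5,"dp":[0,0,0],"rotation":[0,0,0]}]'
python3 - <<'E'
from h import *
delta(tgt([.548,-.325,.25],[0,0,-1],d(-5)),'3');print(cur()[2]['q'].round(2))
snap('wrist','w8');snap('side','s6')
for n in('w8','s6'):
    W=cloud(load(n));P=W[(W[...,0]>.48)&(W[...,0]<.63)&(W[...,1]>-.4)&(W[...,1]<-.22)&(W[...,2]>.062)&(W[...,2]<.08)]
    q=cv2.minAreaRect((P[:,:2]*1000).astype(np.float32));print(n,np.round(q[0],1),np.round(q[1],1),round(q[2],1),np.median(P[:,2]))
    W=W.reshape(-1,3);P=W[(W[:,0]>.615)&(W[:,0]<.75)&(W[:,1]>-.4)&(W[:,1]<-.22)&(W[:,2]>.03)]
    print('other min x',P[:,0].min() if len(P) else None)
E
```

```text
time: 11.77
tool_pos: [0.549, -0.3196, 0.2512]
tcp_rot: [1.273, 1.176, -1.264]
wrist_force: [-0.6, 0.3, 0.6]
width: 0.998
time: 11.85
tool_pos: [0.5495, -0.3195, 0.252]
tcp_rot: [1.27, 1.176, -1.261]
wrist_force: [-1.1, -0.0, 0.6]
width: 0.998
3 dp [ 0.2  -0.11  0.56] cm |0.6| rot [ 0.0116 -0.0065 -0.0011] deg 0.8
[-0.57  0.19  1.68  0.01  1.27 -0.5 ]
w8 [ 574.3 -319.5] [ 91.4 110.4] 86.0 0.07032123423992256
other min x 0.6150064570269355
s6 [ 572.8 -319.1] [ 99.1 111.7] 84.2 0.0706593612387139
other min x 0.6151352901285172
```

View pics/w8.png

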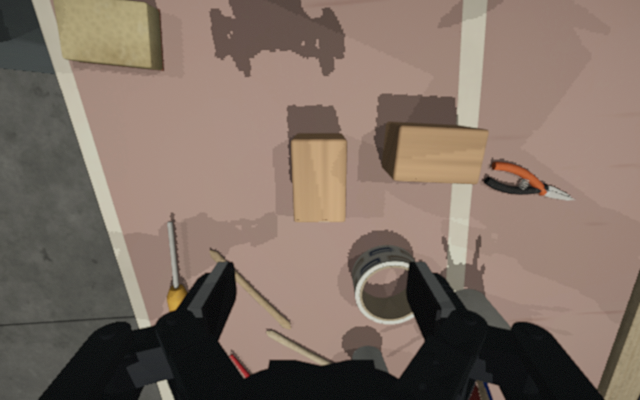

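Wrist view: our block is at (292–346, 135–220), centred between the jaws. The other block, at right, contaminated my box, so I'll narrow it.

Run:
```python
from h import *
for n in('w8','s6'):
    W=cloud(load(n));m=((W[...,0]>.48)&(W[...,0]<.68)&(W[...,1]>-.4)&(W[...,1]<-.22)&(W[...,2]>.064)&(W[...,2]<.08)).astype(np.uint8)
    k,lab,st,_=cv2.connectedComponentsWithStats(m,connectivity=4)
    for i in range(1,k):
        if st[i,4]>150:
            P=W[lab==i];q=cv2.minAreaRect((P[:,:2]*1000).astype(np.float32));print(n,np.round(q[0],1),np.round(q[1],1),round(q[2],1),'xmin',P[:,0].min().round(3))
delta(tgt([.548,-.325,.05],[0,0,-1],d(-5)),'3')
```

```text
w8 [ 655.9 -296.7] [58.1 53.4] 83.0 xmin 0.626
w8 [ 548.2 -317.7] [91.4 58.1] 85.9 xmin 0.516
s6 [ 654.4 -295.7] [66.5 53.5] 84.2 xmin 0.625
s6 [ 547.6 -316.5] [99.1 61.1] 84.2 xmin 0.516
3 dp [20.3  -0.21  0.66] cm |20.3| rot [ 0.0116 -0.0057 -0.0025] deg 0.8
```

```bash
python3 -m creep '[{"grip":8.5,"dp":[2,-0.2,0.6],"rotation":[-0.005,-0.006,-0.002]},{"grip":8.5,"dp":[6,-0.2,0.6],"rotation":[-0.005,-0.006,-0.002]},{"grip":8.5,"dp":[9,-0.2,0.6],"rotation":[-0.005,-0.006,-0.002]},{"grip":8.5,"dp":[12,-0.2,0.6],"rotation":[-0.005,-0.006,-0.002]},{"grip":8.5,"dp":[12.5,-0.2,0.6],"rotation":[-0.005,-0.006,-0.002]}]'
python3 -m creep '[{"grip":8.5,"dp":[0,0,0],"rotation":[0,0,0]}]'
python3 - <<'E'
from h import *
delta(tgt([.5478,-.325,.05],[0,0,-1],d(-4)),'3')
snap('wrist','w9')
E
```

```text
time: 12.37
tool_pos: [0.5446, -0.3226, 0.1224]
tcp_rot: [1.261, 1.183, -1.265]
wrist_force: [-1.7, 0.9, -1.4]
width: 0.992
time: 12.45
tool_pos: [0.5465, -0.3238, 0.126]
tcp_rot: [1.262, 1.179, -1.263]
wrist_force: [-0.0, 0.3, 1.1]
width: 0.992
3 dp [7.6  0.17 0.13] cm |7.6| rot [-0.0016 -0.002   0.0036] deg 0.3
```

View pics/w9.png

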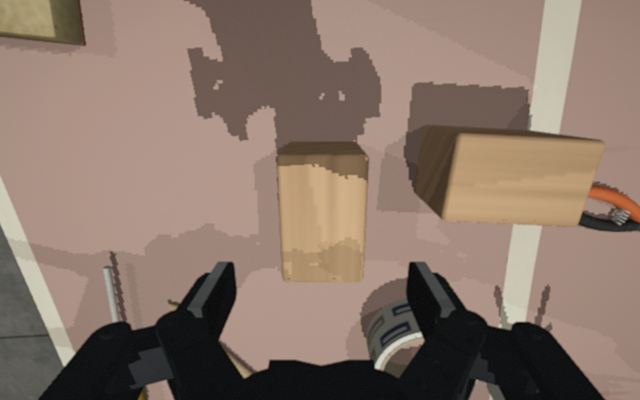

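The block is centred between the jaws at u≈323. Descending and gripping.

```bash
python3 -m creep '[{"grip":8.5,"dp":[2,0.05,0.1],"rotation":[0,0,0.003]},{"grip":8.5,"dp":[4,0.05,0.1],"rotation":[0,0,0.003]},{"grip":8.5,"dp":[6,0.05,0.1],"rotation":[0,0,0.003]},{"grip":8.5,"dp":[7.4,0.05,0.1],"rotation":[0,0,0.003]},{"grip":8.5,"dp":[7.4,0.05,0.1],"rotation":[0,0,0.003]}]'
python3 -m creep '[{"grip":8.5,"dp":[0,0,0],"rotation":[0,0,0]},{"grip":5.2,"dp":[0,0,0],"rotation":[0,0,0]},{"grip":5.2,"dp":[0,0,0],"rotation":[0,0,0]},{"grip":5.2,"dp":[0,0,0],"rotation":[0,0,0]},{"grip":5.2,"dp":[0,0,0],"rotation":[0,0,0]}]' 40
python3 -m creep '[{"grip":5.2,"dp":[0,0,0],"rotation":[0,0,0]},{"grip":5.2,"dp":[0,0,0],"rotation":[0,0,0]}]'
```

```text
time: 12.92
tool_pos: [0.5485, -0.326, 0.0541]
tcp_rot: [1.264, 1.172, -1.26]
wrist_force: [-1.0, 1.2, -0.1]
width: 0.993
time: 13.33
tool_pos: [0.5504, -0.3274, 0.0574]
tcp_rot: [1.264, 1.166, -1.258]
wrist_force: [-0.3, 0.2, 5.4]
width: 0.668
time: 13.5
tool_pos: [0.5504, -0.3274, 0.0574]
tcp_rot: [1.264, 1.166, -1.258]
wrist_force: [-1.0, -0.2, 7.0]
width: 0.67
```

```bash
python3 -m creep '[{"grip":5.2,"dp":[-1,0,0],"rotation":[0,0,0]},{"grip":5.2,"dp":[-3,0,0],"rotation":[0,0,0]},{"grip":5.2,"dp":[-6,0,0],"rotation":[0,0,0]},{"grip":5.2,"dp":[-9,0,0],"rotation":[0,0,0]},{"grip":5.2,"dp":[-12,0,0],"rotation":[0,0,0]}]'
python3 -m creep '[{"grip":5.2,"dp":[-2,0,0],"rotation":[0,0,0]},{"grip":5.2,"dp":[-2,0,0],"rotation":[0,0,0]},{"grip":5.2,"dp":[-2,0,0],"rotation":[0,0,0]}]'
python3 - <<'E'
from h import *
snap('side','s7');snap('top','t7')
p,r,s=cur();print(p,r.as_matrix().round(3),s['wrist_force'])
# head & tray recheck
for n in('s7','t7'):
    W=cloud(load(n))
    def box(x0,x1,y0,y1,z0,z1): return (W[...,0]>x0)&(W[...,0]<x1)&(W[...,1]>y0)&(W[...,1]<y1)&(W[...,2]>z0)&(W[...,2]<z1)
    P=W[box(.5,.62,-.03,.075,.11,.22)];print(n,'head',P.min(0).round(4),P.max(0).round(4),len(P))
    P=W[box(.49,.63,-.16,.2,.019,.032)];q=cv2.minAreaRect((P[:,:2]*1000).astype(np.float32));print('tray',np.round(q[0],1),np.round(q[1],1),round(q[2],1))
    P=W[box(.52,.59,-.01,.06,.013,.0205)];c,rr=cv2.minEnclosingCircle((P[:,:2]*1000).astype(np.float32));print('foot',np.round(c,1),rr,len(P))
    P=W[box(.45,.65,-.42,-.2,p[2]+.005,p[2]+.022)];q=cv2.minAreaRect((P[:,:2]*1000).astype(np.float32));print('block?',np.round(q[0],1),np.round(q[1],1),round(q[2],1),len(P))
p=load('s7')['p'][60:300,280:540];cv2.imwrite('pics/s7c.png',cv2.resize(p,None,fx=2.5,fy=2.5,interpolation=2)[:,:,::-1])
E
```

```text
time: 13.92
tool_pos: [0.5479, -0.3258, 0.1762]
tcp_rot: [1.264, 1.171, -1.26]
wrist_force: [1.0, 0.3, -1.2]
width: 0.667
time: 14.17
tool_pos: [0.5492, -0.3267, 0.1971]
tcp_rot: [1.264, 1.166, -1.258]
wrist_force: [0.0, 0.8, -2.0]
width: 0.675
[ 0.54736647 -0.32554126  0.19346827] [[ 0.003  0.997 -0.072]
 [ 0.    -0.072 -0.997]
 [-1.     0.003 -0.   ]] [-0.1780777  -0.81079558 -1.61168138]
s7 head [0.5302 0.0068 0.1107] [0.5821 0.0536 0.1982] 632
tray [555.   14.9] [254.9  85.1] 85.2
foot [554.6  25.3] 46.52138137817383 174
block? [ 554.1 -312.8] [94.3 85.4] 70.6 419
t7 head [0.533  0.0008 0.1123] [0.5843 0.0513 0.1991] 263
tray [556.3  16.2] [252.  81.] 85.0
foot [555.8  19.7] 42.30427551269531 60
block? [ 551.9 -314.3] [91.1 59.8] 87.9 252
```

View pics/s7c.png

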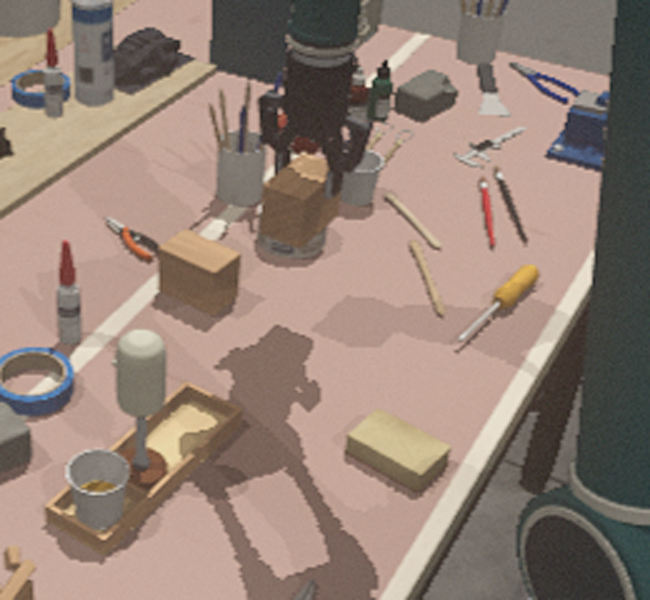

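Run:
```python
from h import *
snap('wrist','w10')
p,r,s=cur();print(p)
for n in('w10','t7','s7'):
    W=cloud(load(n));z=load(n);hsv=cv2.cvtColor(z['p'],cv2.COLOR_RGB2HSV)
    m=(W[...,0]>.515)&(W[...,0]<.585)&(W[...,1]>-.31)&(W[...,1]<-.262)&(W[...,2]>p[2]+.003)&(W[...,2]<p[2]+.03)
    P=W[m]
    if len(P)>20:
        A=np.c_[P[:,:2]-P[:,:2].mean(0),np.ones(len(P))];c=np.linalg.lstsq(A,P[:,2],rcond=None)[0];print(n,len(P),P.mean(0).round(4),'slope deg x,y',np.degrees(c[:2]).round(2),P.min(0).round(4),P.max(0).round(4))
cv2.imwrite('pics/w10.png',load('w10')['p'][:,:,::-1])
```

```text
[ 0.54707308 -0.32534829  0.19276475]
w10 12710 [ 0.5491 -0.2882  0.2049] slope deg x,y [-0.45 -2.18] [ 0.5191 -0.31    0.1958] [ 0.5795 -0.2685  0.2074]
t7 244 [ 0.554  -0.2866  0.2073] slope deg x,y [-0.43 -3.22] [ 0.5233 -0.3088  0.1971] [ 0.5823 -0.268   0.2151]
s7 236 [ 0.5478 -0.2847  0.2075] slope deg x,y [ 2.69 -6.96] [ 0.5206 -0.3099  0.1958] [ 0.581  -0.267   0.2155]
```

View pics/w10.png

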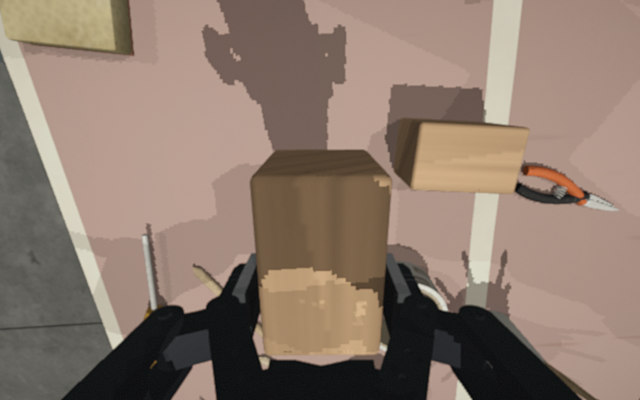

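The block is held nearly level. I'll carry it over the bay, staying 10 mm towards -y until its top is below the head.

Run:
```python
from h import *
delta(tgt([.548,-.075,.193],[0,0,-1],d(-5)),'m')
```

```text
m dp [-1.000e-02 -1.720e+00 -2.498e+01] cm |25.0| rot [ 0.0148 -0.0008 -0.0016] deg 0.9
```

```bash
python3 -m creep '[{"grip":5.2,"dp":[0,-0.1,-1.5],"rotation":[0.003,0,0]},{"grip":5.2,"dp":[0,-0.3,-4.5],"rotation":[0.006,0,0]},{"grip":5.2,"dp":[0,-0.5,-8],"rotation":[0.009,0,0]},{"grip":5.2,"dp":[0,-0.8,-11.5],"rotation":[0.012,0,0]},{"grip":5.2,"dp":[0,-1,-15],"rotation":[0.015,0,0]}]'
python3 -m creep '[{"grip":5.2,"dp":[0,-0.2,-3],"rotation":[0,0,0]},{"grip":5.2,"dp":[0,-0.4,-5.5],"rotation":[0,0,0]},{"grip":5.2,"dp":[0,-0.6,-7.5],"rotation":[0,0,0]},{"grip":5.2,"dp":[0,-0.7,-9],"rotation":[0,0,0]},{"grip":5.2,"dp":[0,-0.7,-9],"rotation":[0,0,0]}]'
python3 -m creep '[{"grip":5.2,"dp":[0,0,0],"rotation":[0,0,0]},{"grip":5.2,"dp":[0,0,0],"rotation":[0,0,0]}]'
python3 - <<'E'
from h import *
delta(tgt([.548,-.075,.193],[0,0,-1],d(-5)),'m');p,r,s=cur();print(p)
snap('wrist','w11')
W=cloud(load('w11'))
m=(W[...,0]>.5)&(W[...,0]<.6)&(W[...,1]>p[1]+.01)&(W[...,1]<p[1]+.07)&(W[...,2]>p[2]+.003)&(W[...,2]<p[2]+.03);P=W[m];print('block',P.min(0),P.max(0))
E
```

```text
time: 14.73
tool_pos: [0.5477, -0.1735, 0.1927]
tcp_rot: [1.275, 1.165, -1.273]
wrist_force: [0.4, -0.4, -1.2]
width: 0.666
time: 15.15
tool_pos: [0.5486, -0.0818, 0.1928]
tcp_rot: [1.273, 1.168, -1.27]
wrist_force: [0.7, 0.0, -1.8]
width: 0.671
time: 15.32
tool_pos: [0.5495, -0.0855, 0.1937]
tcp_rot: [1.273, 1.163, -1.271]
wrist_force: [0.4, -0.7, -1.7]
width: 0.669
m dp [ 0.07 -0.24 -1.03] cm |1.1| rot [ 0.0004  0.0012 -0.0033] deg 0.2
[ 0.54947442 -0.08548951  0.1937252 ]
block [ 0.50798554 -0.07548674  0.19674158] [ 0.58275739 -0.02882251  0.22367326]
```

View pics/w11.png

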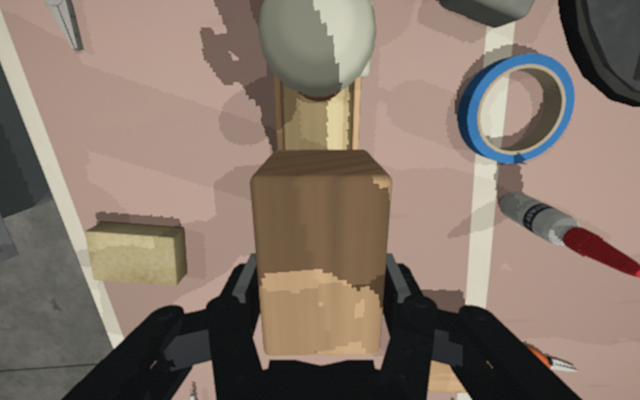

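```bash
python3 -m creep '[{"grip":5.2,"dp":[2,-0.15,-0.6],"rotation":[0,0,0]},{"grip":5.2,"dp":[4.5,-0.15,-0.9],"rotation":[0,0,0]},{"grip":5.2,"dp":[7,-0.15,-0.9],"rotation":[0,0,0]},{"grip":5.2,"dp":[9,-0.15,-0.9],"rotation":[0,0,0]},{"grip":5.2,"dp":[9.8,-0.15,-0.9],"rotation":[0,0,0]}]'
python3 -m creep '[{"grip":5.2,"dp":[0,0,0],"rotation":[0,0,0]},{"grip":5.2,"dp":[0,0,0],"rotation":[0,0,0]},{"grip":5.2,"dp":[0,0,0],"rotation":[0,0,0]}]'
python3 - <<'E'
from h import *
delta(tgt([.5485,-.0651,.062],[0,0,-1],d(-5)),'m');p,r,s=cur();print(p)
snap('wrist','w12');snap('side','s8');snap('top','t8')
q=load('s8')['p'][120:360,210:470];cv2.imwrite('pics/s8c.png',cv2.resize(q,None,fx=2.5,fy=2.5,interpolation=2)[:,:,::-1])
for n in('w12','s8','t8'):
    W=cloud(load(n))
    def box(x0,x1,y0,y1,z0,z1): return (W[...,0]>x0)&(W[...,0]<x1)&(W[...,1]>y0)&(W[...,1]<y1)&(W[...,2]>z0)&(W[...,2]<z1)
    P=W[box(.5,.6,p[1]+.02,p[1]+.062,p[2]+.006,p[2]+.02)]
    if len(P)>30:print(n,'blocktop',np.percentile(P,1,axis=0).round(4),np.percentile(P,99,axis=0).round(4))
    P=W[box(.49,.63,-.16,.0,.021,.029)];
    if len(P)>30:
        # rim lines: x of inner/outer at +y part
        print('rim',np.percentile(P,2,axis=0).round(4),np.percentile(P,98,axis=0).round(4))
E
```

```text
time: 15.78
tool_pos: [0.5473, -0.0772, 0.0931]
tcp_rot: [1.274, 1.166, -1.275]
wrist_force: [-0.5, -0.4, -2.7]
width: 0.667
time: 16.03
tool_pos: [0.5513, -0.0774, 0.0983]
tcp_rot: [1.276, 1.159, -1.269]
wrist_force: [0.0, -0.7, -0.8]
width: 0.667
m dp [ 3.62 -0.41 -1.2 ] cm |3.8| rot [-0.0009  0.0014 -0.0077] deg 0.5
[ 0.55126271 -0.07737563  0.0982594 ]
w12 blocktop [ 0.5263 -0.057   0.1057] [ 0.5825 -0.0211  0.1124]
rim [ 0.512  -0.0328  0.0222] [ 0.5921 -0.0084  0.0265]
s8 blocktop [ 0.5245 -0.0569  0.1051] [ 0.5713 -0.0203  0.1155]
rim [ 0.5057 -0.1068  0.0215] [ 0.5938 -0.0028  0.0286]
t8 blocktop [ 0.5274 -0.0561  0.1053] [ 0.5634 -0.0245  0.1161]
rim [ 0.5069 -0.1047  0.021 ] [ 5.917e-01 -3.000e-04  2.850e-02]
```

View pics/s8c.png

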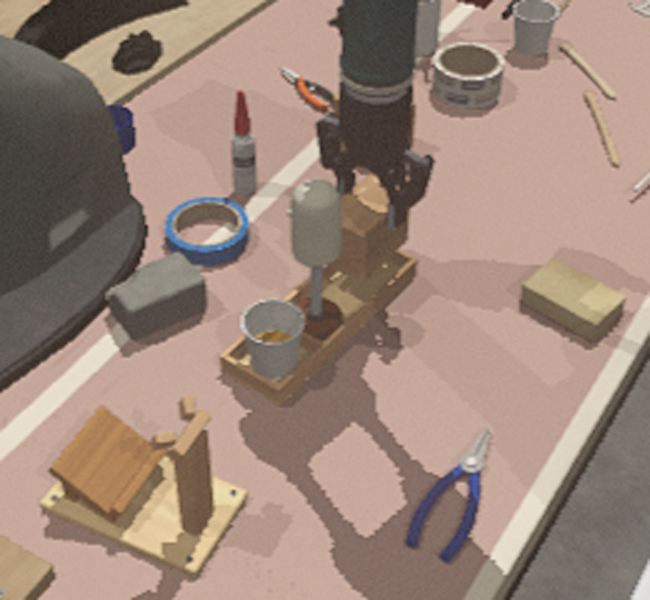

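View pics/w12.png

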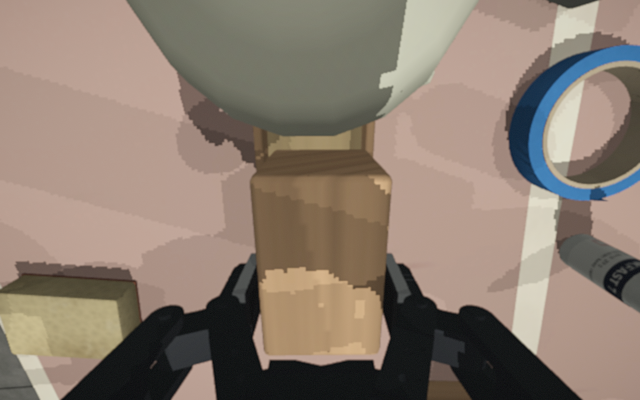

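```bash
python3 -m creep '[{"grip":5.2,"dp":[0,-0.2,-0.3],"rotation":[0,0,-0.005]},{"grip":5.2,"dp":[0.2,-0.4,-0.7],"rotation":[0,0,-0.007]},{"grip":5.2,"dp":[0.4,-0.4,-1.1],"rotation":[0,0,-0.007]},{"grip":5.2,"dp":[0.5,-0.4,-1.2],"rotation":[0,0,-0.007]},{"grip":5.2,"dp":[0.5,-0.4,-1.2],"rotation":[0,0,-0.007]}]'
python3 -m creep '[{"grip":5.2,"dp":[0,0,0],"rotation":[0,0,0]}]'
python3 - <<'E'
from h import *
delta(tgt([.5485,-.0651,.062],[0,0,-1],d(-5)),'m');p,r,s=cur();print(p)
snap('wrist','w13')
W=cloud(load('w13'))
def box(x0,x1,y0,y1,z0,z1): return (W[...,0]>x0)&(W[...,0]<x1)&(W[...,1]>y0)&(W[...,1]<y1)&(W[...,2]>z0)&(W[...,2]<z1)
P=W[box(.5,.6,p[1]+.02,p[1]+.062,p[2]+.006,p[2]+.02)]
print('blocktop',np.percentile(P,1,axis=0).round(4),np.percentile(P,99,axis=0).round(4))
E
```

```text
time: 16.6
tool_pos: [0.5466, -0.0638, 0.0913]
tcp_rot: [1.271, 1.168, -1.275]
wrist_force: [-0.2, 0.7, -2.0]
width: 0.67
time: 16.68
tool_pos: [0.5469, -0.0641, 0.0915]
tcp_rot: [1.271, 1.168, -1.275]
wrist_force: [-0.2, 0.3, -1.2]
width: 0.672
m dp [2.95 0.18 0.08] cm |3.0| rot [0.0004 0.0011 0.0022] deg 0.1
[ 0.54688916 -0.06413582  0.09150282]
blocktop [ 0.5211 -0.044   0.1022] [ 0.5769 -0.0236  0.1055]
```

View pics/w13.png

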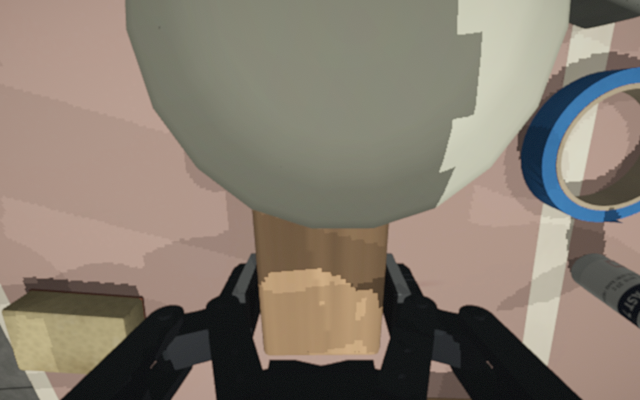

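```bash
python3 -m creep '[{"grip":5.2,"dp":[0.4,0.15,0.05],"rotation":[0,0,0]},{"grip":5.2,"dp":[0.8,0.15,0.05],"rotation":[0,0,0]},{"grip":5.2,"dp":[1.2,0.15,0.05],"rotation":[0,0,0]},{"grip":5.2,"dp":[1.2,0.15,0.05],"rotation":[0,0,0]},{"grip":5.2,"dp":[1.2,0.15,0.05],"rotation":[0,0,0]}]'
python3 - <<'E'
from h import *
delta(tgt([.5485,-.0651,.062],[0,0,-1],d(-5)),'m');p,r,s=cur();print(p,s['wrist_force'])
snap('side','s9');snap('top','t9')
q=load('s9')['p'][170:270,290:400];cv2.imwrite('pics/s9c.png',cv2.resize(q,None,fx=6,fy=6,interpolation=2)[:,:,::-1])
E
```

```text
time: 17.15
tool_pos: [0.5479, -0.0651, 0.079]
tcp_rot: [1.271, 1.168, -1.276]
wrist_force: [-0.2, 0.4, -1.8]
width: 0.668
m dp [ 1.7   0.06 -0.  ] cm |1.7| rot [-0.0003  0.001   0.0032] deg 0.2
[ 0.5479383  -0.06505541  0.07900032] [-0.18124745  0.38702053 -1.76326794]
```

View pics/s9c.png

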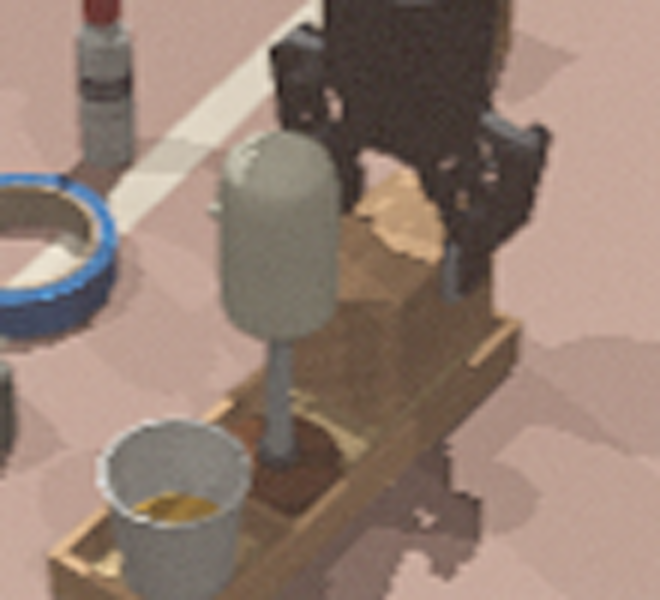

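The block is entering the bay without contact. Continuing down in small steps.

```bash
python3 -m creep '[{"grip":5.2,"dp":[0.3,0.05,0],"rotation":[0,0,0]},{"grip":5.2,"dp":[0.6,0.05,0],"rotation":[0,0,0]},{"grip":5.2,"dp":[0.9,0.05,0],"rotation":[0,0,0]},{"grip":5.2,"dp":[1.1,0.05,0],"rotation":[0,0,0]},{"grip":5.2,"dp":[1.1,0.05,0],"rotation":[0,0,0]}]'
python3 -m creep '[{"grip":5.2,"dp":[0.2,0,0],"rotation":[0,0,0]},{"grip":5.2,"dp":[0.3,0,0],"rotation":[0,0,0]},{"grip":5.2,"dp":[0.3,0,0],"rotation":[0,0,0]}]'
```

```text
time: 17.67
tool_pos: [0.5484, -0.065, 0.0679]
tcp_rot: [1.271, 1.168, -1.276]
wrist_force: [0.6, 0.3, -1.4]
width: 0.669
time: 17.92
tool_pos: [0.5488, -0.0651, 0.0655]
tcp_rot: [1.271, 1.168, -1.275]
wrist_force: [-0.2, 0.0, -2.0]
width: 0.671
```

```bash
python3 -m creep '[{"grip":5.2,"dp":[0.15,0,0],"rotation":[0,0,0]},{"grip":5.2,"dp":[0.2,0,0],"rotation":[0,0,0]},{"grip":5.2,"dp":[0.2,0,0],"rotation":[0,0,0]}]'
python3 -m creep '[{"grip":5.2,"dp":[0.15,0,0],"rotation":[0,0,0]},{"grip":5.2,"dp":[0.15,0,0],"rotation":[0,0,0]}]'
```

```text
time: 18.17
tool_pos: [0.5488, -0.0651, 0.0636]
tcp_rot: [1.272, 1.167, -1.275]
wrist_force: [-0.2, -1.0, -1.3]
width: 0.673
time: 18.33
tool_pos: [0.5492, -0.0651, 0.0626]
tcp_rot: [1.272, 1.167, -1.275]
wrist_force: [-1.2, 0.5, 1.5]
width: 0.667
```

Contact came at the expected height. One more small press, then release.

```bash
python3 -m creep '[{"grip":5.2,"dp":[0.06,0,0],"rotation":[0,0,0]},{"grip":5.2,"dp":[0.06,0,0],"rotation":[0,0,0]}]'
python3 -m creep '[{"grip":6.2,"dp":[0,0,0],"rotation":[0,0,0]},{"grip":6.6,"dp":[0,0,0],"rotation":[0,0,0]},{"grip":7.4,"dp":[0,0,0],"rotation":[0,0,0]},{"grip":8.5,"dp":[0,0,0],"rotation":[0,0,0]},{"grip":8.5,"dp":[0,0,0],"rotation":[0,0,0]}]' 20
python3 -m creep '[{"grip":8.5,"dp":[0,0,0],"rotation":[0,0,0]},{"grip":8.5,"dp":[-0.5,0,0],"rotation":[0,0,0]},{"grip":8.5,"dp":[-2,0,0],"rotation":[0,0,0]},{"grip":8.5,"dp":[-4,0,0.2],"rotation":[0,0,0]},{"grip":8.5,"dp":[-6,0,0.2],"rotation":[0,0,0]}]'
python3 -m creep '[{"grip":8.5,"dp":[-4,0,0.5],"rotation":[0,0,0]},{"grip":8.5,"dp":[-8,0,1],"rotation":[0,0,0]},{"grip":8.5,"dp":[-12,0,2],"rotation":[0,0,0]},{"grip":8.5,"dp":[-15,0,4],"rotation":[0,0,0]},{"grip":8.5,"dp":[-17,0,7],"rotation":[0,0,0]}]'
python3 - <<'E'
from h import *
p,r,s=cur();print(p);snap('side','s10');snap('wrist','w14')
q=load('s10')['p'][120:300,240:440];cv2.imwrite('pics/s10c.png',cv2.resize(q,None,fx=3.3,fy=3.3,interpolation=2)[:,:,::-1])
E
```

```text
time: 18.5
tool_pos: [0.5493, -0.0651, 0.0626]
tcp_rot: [1.272, 1.167, -1.275]
wrist_force: [-4.1, 0.3, 5.3]
width: 0.672
time: 18.92
tool_pos: [0.5489, -0.0651, 0.0615]
tcp_rot: [1.272, 1.167, -1.275]
wrist_force: [0.1, -0.1, -0.4]
width: 0.995
time: 19.33
tool_pos: [0.5482, -0.0671, 0.1219]
tcp_rot: [1.271, 1.169, -1.276]
wrist_force: [-0.4, -0.6, 0.3]
width: 0.997
time: 19.75
tool_pos: [0.5446, -0.1361, 0.2971]
tcp_rot: [1.272, 1.163, -1.268]
wrist_force: [0.7, -0.8, -0.3]
width: 0.995
[ 0.54464452 -0.13607357  0.29708638]
```

View pics/s10c.png

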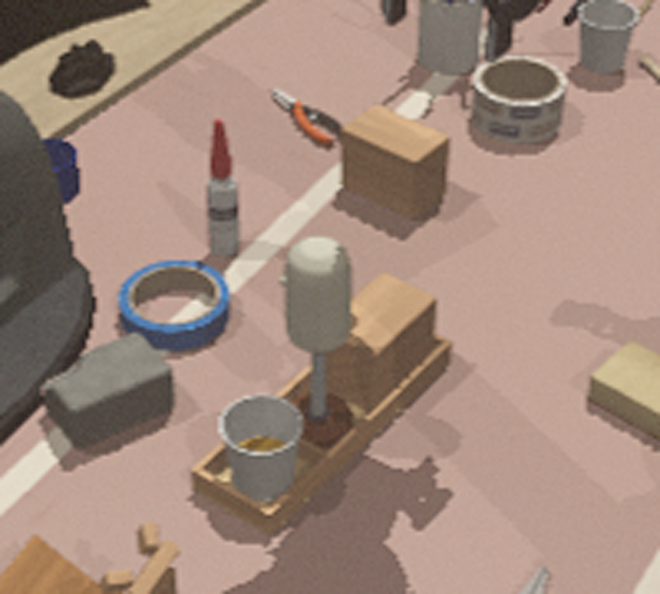

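View pics/w14.png

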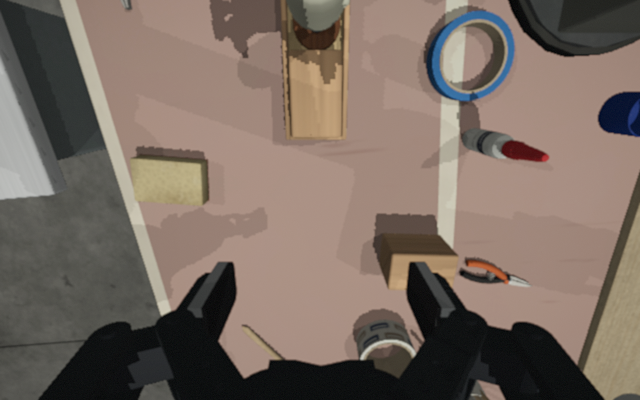

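Block and head both stand in the bay. Last check is on heights and levelness, and on the bystanders.

```bash
python3 -m creep '[{"grip":8.5,"dp":[0,0,4],"rotation":[0,0,0]},{"grip":8.5,"dp":[0,0,6],"rotation":[0,0,0]},{"grip":8.5,"dp":[0,0,6],"rotation":[0,0,0]},{"grip":8.5,"dp":[0,0,6],"rotation":[0,0,0]}]'
python3 - <<'E'
from h import *
snap('side','s11');snap('top','t11');snap('wrist','w15')
for n in('s11','t11','w15'):
    W=cloud(load(n))
    def box(x0,x1,y0,y1,z0,z1): return (W[...,0]>x0)&(W[...,0]<x1)&(W[...,1]>y0)&(W[...,1]<y1)&(W[...,2]>z0)&(W[...,2]<z1)
    P=W[box(.5,.6,-.13,-.0,.066,.085)]
    if len(P)>30:
        q=cv2.minAreaRect((P[:,:2]*1000).astype(np.float32));A=np.c_[P[:,:2]-P[:,:2].mean(0),np.ones(len(P))];c=np.linalg.lstsq(A,P[:,2],rcond=None)[0]
        print(n,'block',np.round(q[0],1),np.round(q[1],1),round(q[2],1),'z',np.median(P[:,2]).round(4),'tilt',np.degrees(c[:2]).round(2))
    P=W[box(.5,.62,-.03,.075,.11,.22)]
    if len(P)>30:print('head',P.min(0).round(4),P.max(0).round(4))
    if n!='w15':
        for l,b in {'clay':(.64,.78,.03,.17,.035,.07),'glue':(.72,.79,-.16,-.08,.03,.16)}.items():
            for m in(n,{'s11':'side0','t11':'top0'}[n]):
                V=cloud(load(m));P=V[(V[...,0]>b[0])&(V[...,0]<b[1])&(V[...,1]>b[2])&(V[...,1]<b[3])&(V[...,2]>b[4])&(V[...,2]<b[5])];print(l,m,P.mean(0).round(4) if len(P) else None,len(P))
print(bot.read_state()['joint_vel'].round(3),bot.read_state()['wrist_force'])
E
```

```text
time: 20.18
tool_pos: [0.5372, -0.1965, 0.2908]
tcp_rot: [1.273, 1.168, -1.277]
wrist_force: [-0.7, 0.3, -0.6]
width: 0.996
s11 block [548.6 -55.2] [96.  59.9] 85.8 z 0.0754 tilt [ 2.39 -0.92]
head [0.5303 0.0068 0.1103] [0.5845 0.0536 0.1982]
clay s11 [0.7096 0.1046 0.0469] 591
clay side0 [0.7098 0.105  0.0466] 603
glue s11 [ 0.7578 -0.1251  0.0808] 253
glue side0 [ 0.7575 -0.1248  0.0807] 255
t11 block [550.5 -54.8] [91.8 58.7] 85.9 z 0.0753 tilt [-0.2   0.12]
head [0.5322 0.0007 0.1109] [0.5837 0.0513 0.2017]
clay t11 [0.715  0.0993 0.0474] 486
clay top0 [0.7148 0.0994 0.0474] 488
glue t11 [ 0.7569 -0.128   0.0884] 104
glue top0 [ 0.7569 -0.1279  0.0875] 105
w15 block [549.3 -60.4] [82.6 58.1] 85.4 z 0.0747 tilt [0.07 0.04]
[ 0.006 -0.002 -0.005 -0.003 -0.002 -0.004] [-1.24290216  0.80676498 -0.70260084]
```

```bash
python3 -c "
from workcell import bot
print(bot.finish_job(), bot.read_state()['time'])"
```

```text
the job is handed in; nothing more can be done
the job is handed in; nothing more can be done
```

The job is handed in, after about 20 s of the 72 s allowed. The head stands upright on its foot at the cup end of the long bay, and the wooden block lies lengthwise flat in the rest of it.

- **Head:** I gripped it across the drum, lifted it straight up still leaning, turned it upright and lowered it until its foot touched the floor with a force of about 5 N. After release it stayed upright: foot at about (0.557, 0.026), and the head's position did not change between later looks.
- **Block:** I took the one nearest the base and placed it behind the foot. Its centre is at about (0.550, -0.055) and its top at 75 mm, as it should be on the 5 mm floor. It is level and lines up with the tray to within 1°, with about 10 mm of total play left along the bay.
- **Bystanders:** the clay and the glue bottle read the same as at the start, within 0.5 mm (one height average for the bottle differed by 0.9 mm).
- **Checks that disagreed:** the side camera alone gave a 2.4° tilt for the block's top. The top and wrist cameras gave 0.2° or less, so I took that as side-edge pixels in the mask. The wrist camera put the block's centre 5 mm further along the bay, but its view of the block was cut short. Nothing else failed.

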